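# Scoop two ball feet out of the tilt-out bin on the carver's bench

### The arm

A 6-joint arm with a two-finger parallel gripper is mounted at the origin on the work surface. World frame = base frame: x ahead of the robot, y to its left, z up, the work surface at z = 0. Lengths are in mm, angles in degrees, forces in N, time in s.
With the tool pointing down it reaches from about 350 to 975 mm from the base axis. Payload 4.9 kg.
Tool frame: the origin (TCP) lies midway between the tips of the shut fingers; the grasp point (between the pads) lies 19 mm behind it (grip_point_offset is the distance from the TCP to the grasp point, in mm); z points along the fingers, y is the direction in which the jaws open and shut (so a half turn about z gives the same grasp; the last joint's range is limited). The gripper opens to 85 mm and grips with 20 to 120 N. Pads are 22 mm wide; open, the fingers measure 114 mm over their backs; the gripper's body (76 mm by 85 mm) begins 54 mm behind the grasp point. The pads swing forward as they close: fully open they stand 13 mm farther back than shut.
Start: joints at [-74.828, 3.019, 92.412, -0, 84.569, -6.818], TCP at [234.022, -579.513, 231.304] pointing down, gripper open.
Joint ranges: [-172.51, 172.51], [-57.92, 126.97], [3.15, 148.05], [-58.71, 238.71], [5.1, 150.11], [-179.66, 179.66]. Speed limits (degrees/s): [147.25, 147.25, 180, 180, 180, 180].

### API

Orientations are given as [roll, pitch, yaw] about the fixed x, y, z axes, in that order (R = Rz(yaw) Ry(pitch) Rx(roll)).
In Python, from rig import read_state, capture, job_done, grip_point_offset gives the robot as it stands.
- The arm moves only by the tool carry_out, never from a script. Its argument "increments" is a list of rows, each a list of 7 numbers: the shift along the tool's x, y, z in m, then the turn, a rotation vector about the tool's x, y, z in rad, then the closure, from -1 (fully open) to 1 (shut). In form: [[dx, dy, dz, wx, wy, wz, jaw], ...]. A call has exactly 5 rows; each row is the pose to reach, as a shift and turn from the pose commanded when the call began, along the tool's axes at that moment; what a row does not reach only later rows make up. A row lasts 1/8 s, in which the tool goes at most 62.5 mm and 10.7 degrees, less where a joint would pass 70% of its speed; a pose out of reach is approached as far as the arm can. A call with a gripper value outside its range is refused whole. The fingers move at their own pace and stop on an object; "squeeze" is the grip in N (left out, the last holds). Time passes only in rows, so rows that repeat a pose let the fingers close, or fill a call up. It gives the time, the measured TCP pose, the force and the opening at its end, in the units of the state.
- read_state(): the state, without advancing time (a new reading comes with each control period).
- capture(name): name is "scene" or "top" or "wrist"; returns a dict with "color" (384x512x3 uint8, red, green, blue), "fx", "fy", "cx", "cy" (pixels), "extrinsics" (4x4, takes a point from camera to world coordinates); the wrist camera has in their place "mount" (4x4, takes a point from camera to tool coordinates, whose origin is the TCP and whose axes are the flange's). Camera axes: x right, y up, looking along -z (the intrinsics and any distortion apply to the point x, -y, -z); pixel columns grow to the right and rows downward; lengths in mm; the calibration is good to about 2 mm. The wrist camera is an equidistant fisheye: a pixel r from the principal point sees the ray r / f radians off the axis. A picture is of the moment at which its call begins: read the wrist's pose just before it. There is no depth.
- job_done(): hands the job in, once; it reports no verdict.
The state is a dict: "clock": time; "qpos": joint angles; "qd": joint speeds; "tau": joint torques, N m; "position": TCP position; "orientation": TCP orientation; "contact_force": force on the tool from outside, world axes, zero at the start; "torque": the same for the moment, N m; "grip_width": opening from 0.0 (shut) to 1.0 (fully open).
Only numpy, scipy, OpenCV 4.12 (cv2) and the standard library are available. Lean on these libraries where they do the work, as an engineer would, in place of code of your own. Each camera call takes 0.05 s, during which the arm holds its last target.

### The job

Swing the blue tilt-out bin fully forward by its handle, then use the metal scoop (do not handle the balls with the gripper) to lift both wooden balls out of it in one scoopful. Set the loaded scoop down flat on the middle of the blue cloth mat and let go, with both balls lying still in its pan; leave the blue bin open, the yellow bin shut and the other things on the bench where they are.

Things in the scene. Friction and masses are not known exactly. Their poses are not given: they have to be found in the camera images.
- rack: Fixed low plywood rack, 240 x 170 mm, of the blue bin. Origin on the table below the bin's hinge; x points to the bin's back (handle on the -x side), z up. Hinge along y, 55 mm above the origin. Side cheeks 88 mm high, x -40 to 110, at y 75 to 85 mm either side; back wall 72 mm high at x 120 to 130.
- bin (a joint): Tilt of the blue bin, rad: 0 = shut (leaning 0.6 rad back, balls in its low back corner), 0.565 = fully forward at its stop, floor almost level (still 0.035 rad down to the back, so the balls stay at the back wall). Stiff hinge (0.7 N m), stays where it is left; 4 to 7 N at the handle.
- bin_handle (a point): Middle of the blue bin's handle: round steel bar 12 mm thick, 90 mm long along y, 45 mm in front of the front face; pinch it from above across x. In the bin's frame (origin on the hinge, x and z along the rack's when the floor is level) at x -141, z 60 mm: 184 mm above the table when shut, 120 mm when forward.
- bin_floor (a point): Middle of the blue bin's inner floor, at x -12.5, z 6 mm of the bin's frame (see bin_handle); x points to the back wall, z square to the floor; 62 mm above the table when forward. Open-topped box, 6 mm walls; inside x -90 to +65 mm, y -67 to +67 mm in that frame, rim at z 80 mm. Shut, the frame is turned 0.6 rad about +y (back down).
- ball_1: Pale turned wooden ball (furniture foot), 52 mm diameter, about 50 g; origin at its centre. It starts in the back of the blue bin, on its +y side. Smooth, waxed and slippery (friction about 0.25); it rolls freely.
- ball_2: The same, on the -y side of the blue bin.
- scoop: Aluminium scoop with an upright wooden handle, about 220 g, standing loose. Origin under the middle of the pan; x to the open front edge, z up. Pan 76 mm long (x -38 to +38), 122 wide (116 inside), floor 2.5 mm thick. Side walls 34 mm high, stepping down from x -10 to +14; back wall x -38 to -35. At the front a ramp rises from the 2 mm edge (x +38) to a crest 5.5 mm high at x +22, which keeps balls in.
- scoop_grip (a point): On the scoop's handle, a 24 mm square post (faces along x and y) centred at scoop x -26, y 0, from 62 to 155 mm up; this point is 120 mm above the pan's underside, a good height to grip, clear of the bin's rim. Axes of the scoop. Balls pushed against the bin's back wall ride over the pan's crest once its front edge is within 10 mm of that wall.
- mat: Square blue cloth mat, 180 x 180 x 4 mm, fixed flat on the bench; origin at the centre of its underside.
- spare_bin (a joint): Tilt of the yellow bin in the neighbouring rack (same build as the blue one, 240 x 170 mm rack, holding dark dowels); 0 = shut, and it stays shut.
- spare_rack: Rack of the yellow bin, same build and axes as rack; the two racks may stand in either order.
- mallet: Wooden carving mallet lying down: head 90 x 50 x 70 mm (centre at x +50), handle to x -155 mm. Bystander.
- gouge: Gouge with dark wooden handle, lying, 200 mm long (x -100 to +100). Bystander.
- stone: Grey sharpening stone 160 x 55 x 25 mm, flat. Bystander.
- tub: Green plastic cup, 80 mm wide, 70 mm high. Bystander.
Mind the look-alikes: they are no part of the job. Of the things shaped like the scoop, the aluminium one is meant.

How it is judged:
By the outcome, as a careful person would: the job done as asked, in the order asked, and still so for the second after the job is handed in, with the robot touching nothing.
It also fails if it takes over 72 s, if anything falls off the work surface, if the arm or the gripper's body presses on something with over 40 N, if the wrist force passes 120 N, or if a joint passes its speed limit or range.

## Working session

There is one attempt and no reset: what is moved stays moved. The work goes in short steps, Python scripts to look and compute and a tool call to move; the robot and the scene stay as the last step left them, time stands still between calls to the robot, and variables do not carry over. Pictures are saved under pics/ and viewed, and the job is handed in when it is done.

Besides the shell and the picture viewer there is one more tool, called as name(argument=value, ...) on one line, values as JSON. carry_out: Moves the arm, as the interface text tells. Its arguments: {"type":"object","properties":{"increments":{"type":"array"},"squeeze":{"type":"number"}},"required":["increments"]}

```bash
ls; mkdir -p pics; python3 - <<'E'
from rig import *
import cv2
print(read_state()); print(grip_point_offset)
for n in("scene","top","wrist"):
    c=capture(n); cv2.imwrite(f"pics/{n}0.png",c["color"][:,:,::-1])
    print(n,{k:(v.tolist() if hasattr(v,'tolist') else v) for k,v in c.items() if k!="color"})
E
```

```text
pics
{'clock': 0.0, 'qpos': array([-7.48302493e+01,  3.05780787e+00,  9.24941361e+01,  1.07405922e-03,
        8.45695295e+01, -6.81739873e+00]), 'qd': array([-0.01889558,  0.02407031,  0.11388767, -0.11034465,  0.00485791,
       -0.00279444]), 'tau': array([ 4.44638681e-05, -3.93686163e+01, -3.70170701e+01, -1.11427260e-04,
        7.18828829e-03, -6.10963525e-06]), 'position': array([ 233.84342643, -578.91348824,  230.03578275]), 'orientation': array([-1.79879512e+02, -1.54810160e-02,  2.19870303e+01]), 'contact_force': array([-0.0186328 , -0.99499422,  0.28409757]), 'torque': array([-0.0031187 ,  0.00504645,  0.01622941]), 'grip_width': 1.002807044510823}
18.700000000000003
scene {'fx': 381.09103537331424, 'fy': 381.09103537331424, 'cx': 249.83326497840656, 'cy': 185.64952428509955, 'extrinsics': [[0.02087327966972379, -0.5582736440887451, 0.8293942636115241, 1298.9239702356901], [0.9996870670242833, 0.00021480520288024674, -0.02501443349569653, -58.8883095060436], [0.013786740739395247, 0.8296568520627052, 0.5581034255451106, 696.8389121103412], [0.0, 0.0, 0.0, 1.0]]}
top {'fx': 379.18749912932225, 'fy': 379.18749912932225, 'cx': 260.62253445991325, 'cy': 190.219341051966, 'extrinsics': [[-0.01370394190979659, 0.9945965124845308, -0.10290762522642129, 360.1086739566134], [-0.9999016740296599, -0.01332501518331117, 0.004368780498986475, -13.236271959283993], [0.002973928179481824, 0.10295737624849027, 0.9946813230513631, 1078.2998051021684], [0.0, 0.0, 0.0, 1.0]]}
wrist {'fx': 297.3186396354542, 'fy': 297.3186396354542, 'cx': 256.0290832176526, 'cy': 192.1530382041545, 'mount': [[0.001146609503628522, 0.9544081658657794, 0.2985024928126469, 75.96918005003697], [0.999999342641365, -0.0010937770886734794, -0.0003440472602435999, 0.7583138901510189], [-1.8663270698619743e-06, 0.2985026910773141, -0.9544087926125352, -142.9105540314053], [0.0, 0.0, 0.0, 1.0]]}
```

```bash
cd pics; python3 -c "
import cv2
for n in('scene','top'): cv2.imwrite(n+'0b.png',cv2.resize(cv2.imread(n+'0.png'),(800,600),interpolation=cv2.INTER_CUBIC))"
```

```text
(no output)
```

View pics/scene0b.png

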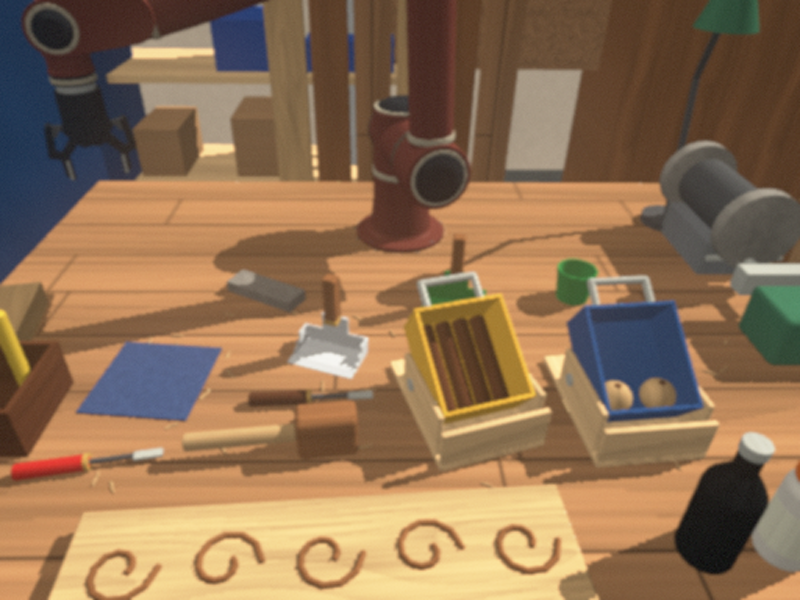

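View pics/top0b.png

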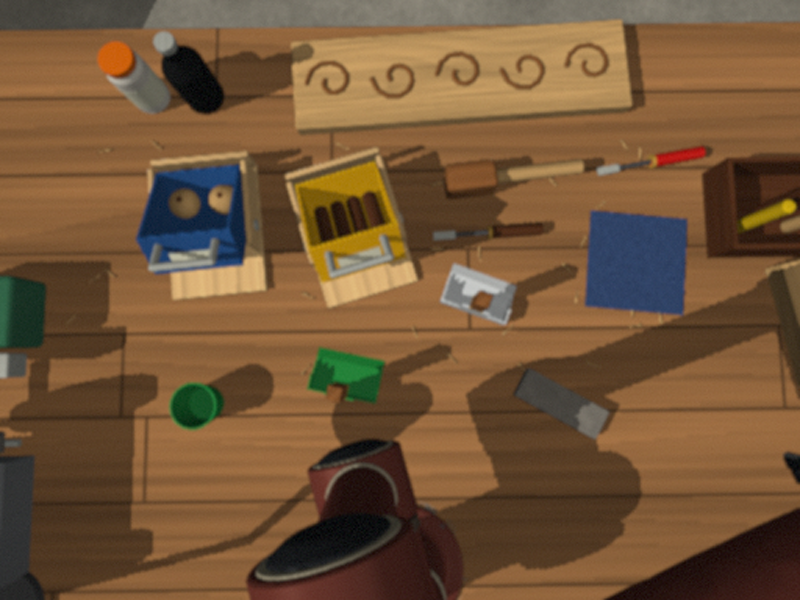

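View pics/wrist0.png

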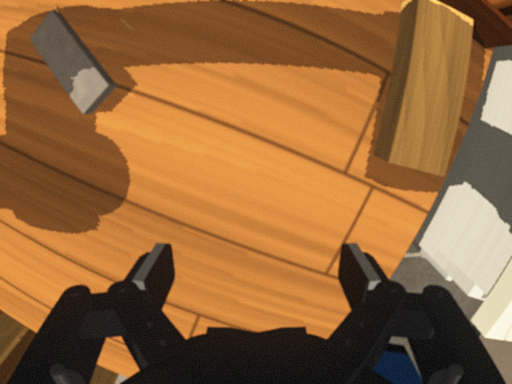

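The scene camera looks back towards the robot; in the top view, up is +x and right is −y. In 800-px top pixels:
- Two scoop-shaped things: a grey metal one at (480,292) and a green plastic one at (345,375). The grey one fits "aluminium".
- Two bins: the blue one with the balls at (195,215) and the yellow one at (350,225).
- The mat is at (636,262).

Next I'll enlarge these.

```bash
cat > h.py <<'E'
import numpy as np, cv2
from rig import *
def crop(name,img,u0,v0,u1,v1,s):
    c=img[v0:v1,u0:u1]; c=cv2.resize(c,None,fx=s,fy=s,interpolation=cv2.INTER_CUBIC)
    for u in range((u0+9)//10*10,u1,10):
        cv2.line(c,(int((u-u0+.5)*s),0),(int((u-u0+.5)*s),5 if u%20 else 12),(0,0,255),1)
        if u%20==0: cv2.putText(c,str(u),(int((u-u0)*s)-8,24),0,.38,(0,0,255),1)
    for v in range((v0+9)//10*10,v1,10):
        cv2.line(c,(0,int((v-v0+.5)*s)),(5 if v%20 else 12,int((v-v0+.5)*s)),(0,0,255),1)
        if v%20==0: cv2.putText(c,str(v),(14,int((v-v0)*s)+8),0,.38,(0,0,255),1)
    cv2.imwrite(f"pics/{name}.png",c)
def proj(c,P):
    E=c["extrinsics"]; p=(np.atleast_2d(P)-E[:3,3])@E[:3,:3]
    return np.c_[c["cx"]+c["fx"]*p[:,0]/-p[:,2], c["cy"]+c["fy"]*-p[:,1]/-p[:,2]]
def ray(c,uv):
    E=c["extrinsics"]; d=np.array([(uv[0]-c["cx"])/c["fx"],-(uv[1]-c["cy"])/c["fy"],-1.])
    return E[:3,3],E[:3,:3]@d
def atz(c,uv,z):
    o,d=ray(c,uv); return o+d*(z-o[2])/d[2]
def rz(a): return np.array([[np.cos(a),-np.sin(a),0],[np.sin(a),np.cos(a),0],[0,0,1]])
E
python3 - <<'E'
from h import *
t=cv2.imread("pics/top0.png"); s=cv2.imread("pics/scene0.png")
crop("c_tb",t,80,90,180,195,5.7)
crop("c_ts",t,270,155,345,215,9)
crop("c_sb",s,335,165,465,300,4.4)
crop("c_ss",s,175,170,245,245,8)
crop("c_tm",t,365,125,450,210,7)
E
```

```text
(no output)
```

View pics/c_tb.png

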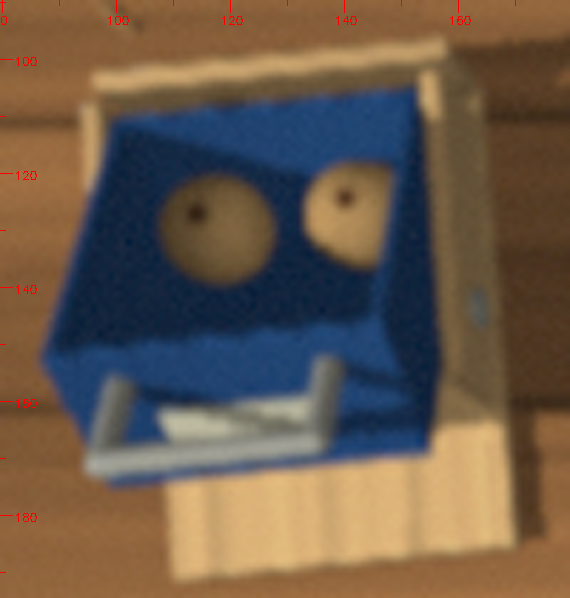

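View pics/c_ts.png

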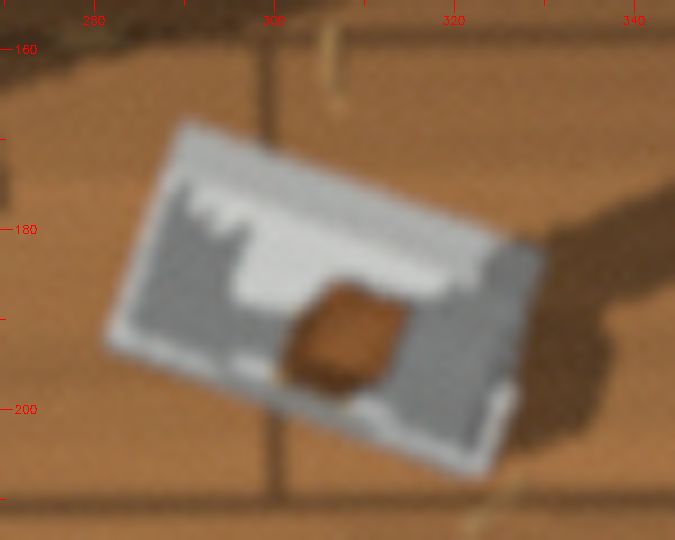

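View pics/c_sb.png

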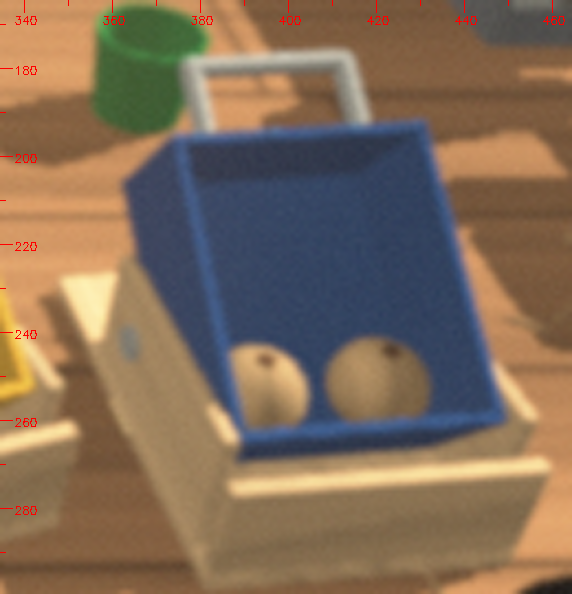

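View pics/c_ss.png

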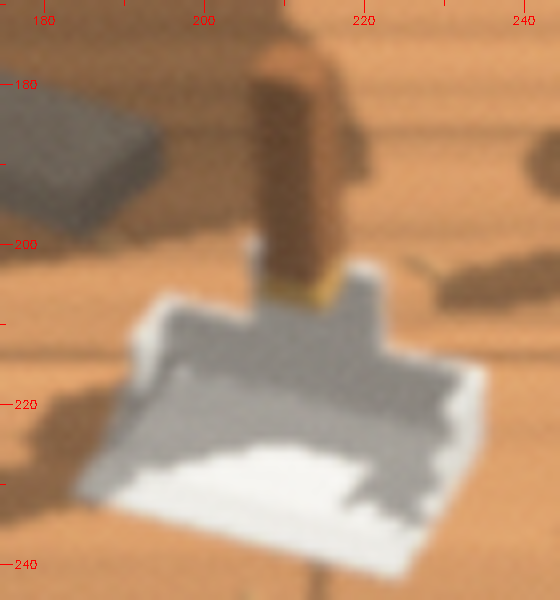

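View pics/c_tm.png

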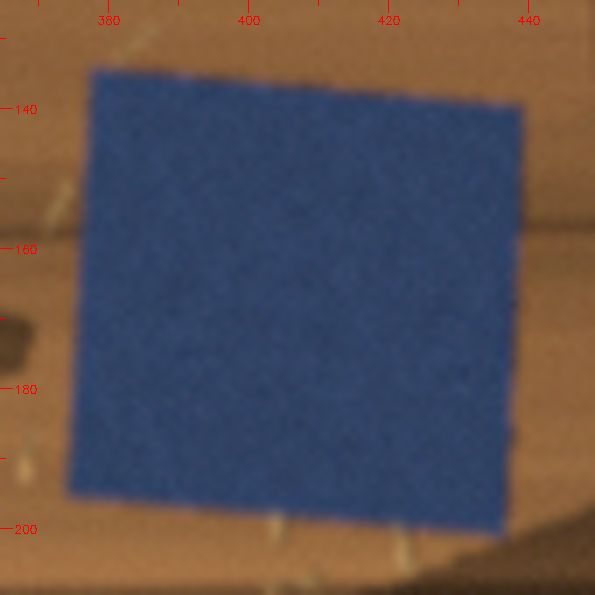

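```bash
cat > fit0.py <<'E'
from h import *
from scipy.optimize import least_squares
C={n:capture(n) for n in("top","scene")}
def fit(obs,p0):
    def f(p):
        out=[]
        for cam,L,uv in obs:
            P=rz(p[2])@np.array(L,float)+[p[0],p[1],0]
            out.append(proj(C[cam],P)[0]-uv)
        return np.ravel(out)
    r=least_squares(f,p0,loss='soft_l1'); return r.x,r.fun.reshape(-1,2)
def show(n,r):
    print(n,r[0][:2].round(1),np.degrees(r[0][2]).round(2)); print(r[1].round(1).tolist())
hb=lambda y:(-82.5,y,184)
rack=[("top",(130,85,72),(96,102.5)),("top",(130,-85,72),(158.3,97)),
("scene",(130,-85,72),(387,276.5)),("scene",(130,85,72),(459.5,270)),("scene",(130,-85,0),(401,297.5)),
("scene",hb(-45),(377.5,178)),("scene",hb(45),(415,176.5)),("top",hb(45),(96,170.5)),("top",hb(-45),(137.5,167)),
("top",(-110,85,0),(110.5,191.5)),("top",(-110,-85,0),(170.5,185.5))]
scoop=[("top",(38,61,1),(290.3,168)),("top",(38,-61,1),(329,181.5)),("top",(-38,61,34),(281.5,193)),("top",(-38,-61,34),(324,207.5)),
("scene",(38,-61,1),(184,231.5)),("scene",(38,61,1),(225,241.5)),("scene",(-38,-61,34),(195.5,206)),("scene",(-38,61,34),(235.5,215.5)),
("scene",(-26,0,155),(211,177)),("top",(-26,0,155),(309,190))]
mat=[("top",(90,90,4),(377.5,134)),("top",(90,-90,4),(439.5,139.5)),("top",(-90,90,4),(374,195.3)),("top",(-90,-90,4),(436.8,201.3))]
show("rack",fit(rack,[650,250,0.1])); show("scoop",fit(scoop,[450,-60,-.3])); show("mat",fit(mat,[450,-300,0]))
E
python3 fit0.py
```

```text
rack [589.  334.5] 1444.84
[[-0.7, -0.1], [-0.8, -0.5], [-0.2, -0.0], [0.6, 1.1], [-21.0, 0.9], [0.1, 1.8], [-2.9, 1.6], [0.7, 0.8], [-3.0, 0.7], [0.2, 0.5], [-0.3, 0.7]]
scoop [ 477.1 -144.8] -19.95
[[-1.3, 0.4], [0.3, 0.7], [-0.4, -0.9], [-1.0, -0.9], [-0.2, 0.0], [-0.2, 0.1], [-0.5, 0.4], [-0.8, -0.2], [0.0, -0.1], [0.1, 0.8]]
mat [ 531.9 -438.7] -6.0
[[0.0, -0.1], [0.1, -0.1], [-0.2, 0.2], [0.1, -0.0]]
```

```bash
sed -i 's/(401,297.5)/(380.3,297.5)/' fit0.py; cat > plan.py <<'E'
import sys
from h import *
from scipy.spatial.transform import Rotation as R
# usage: plan.py x y z yaw [tilt_deg about tool x-axis...]; full inc from measured pose in tool axes
s=read_state()
Rm=R.from_euler('xyz',s["orientation"],degrees=True)
a=list(map(float,sys.argv[1:]))
Rt=R.from_euler('xyz',[180,0,a[3]],degrees=True)
if len(a)>4: # tilt about horizontal world axis along direction yaw2(a[5]) by a[4]
    ax=np.radians(a[5]); Rt=R.from_rotvec(np.radians(a[4])*np.array([np.cos(ax),np.sin(ax),0]))*Rt
d=Rm.inv().apply(np.array(a[:3])-s["position"])/1000
w=(Rm.inv()*Rt).as_rotvec()
print("clock",round(s["clock"],2),"pos",s["position"].round(1),"ori",s["orientation"].round(2),"F",s["contact_force"].round(1),"g",round(s["grip_width"],3))
print("inc",d.round(4),w.round(4),"rows>=",round(max(np.linalg.norm(d)/.0625,np.degrees(np.linalg.norm(w))/10.7),2))
E
python3 fit0.py | head -2;  python3 plan.py 507 327.5 280 94.84
```

```text
rack [589.  334.3] 4.72
[[-0.5, -0.2], [-0.6, -0.4], [-0.5, -0.1], [0.5, 1.2], [-0.5, 0.8], [0.1, 1.7], [-2.9, 1.6], [0.7, 0.8], [-3.0, 0.7], [0.2, 0.5], [-0.3, 0.8]]
clock 0.35 pos [ 234.  -579.4  231. ] ori [-179.97   -0.     21.99] F [-0.5 -0.4 -0. ] g 0.998
inc [ 0.5927 -0.7387 -0.0486] [-3.0000e-04 -4.0000e-04 -1.2715e+00] rows>= 15.17
```

carry_out(increments=[[0.037, -0.046, -0.02, 0, 0, -0.08, 0], [0.074, -0.092, -0.04, 0, 0, -0.16, 0], [0.111, -0.138, -0.05, 0, 0, -0.24, 0], [0.148, -0.184, -0.05, 0, 0, -0.32, 0], [0.185, -0.23, -0.05, 0, 0, -0.4, 0]], squeeze=30)

```text
clock: 0.98
position: [319.7, -295.3, 281.7]
orientation: [179.9, -0.0, 45.0]
contact_force: [0.3, 0.2, 0.4]
grip_width: 0.499
```

```bash
 python3 plan.py 507 327.5 280 94.8
```

```text
clock 0.97 pos [ 319.7 -295.3  281.7] ori [ 1.7993e+02 -1.0000e-02  4.5020e+01] F [0.3 0.2 0.4] g 0.499
inc [ 0.5729 -0.3077  0.0014] [ 1.200e-03  4.000e-04 -8.688e-01] rows>= 10.41
```

carry_out(increments=[[0.053, -0.028, 0, 0, 0, -0.09, 0], [0.106, -0.057, 0, 0, 0, -0.18, 0], [0.159, -0.085, 0, 0, 0, -0.27, 0], [0.212, -0.114, 0, 0, 0, -0.35, 0], [0.265, -0.142, 0, 0, 0, -0.44, 0]])

```text
clock: 1.6
position: [407.1, -7.4, 281.7]
orientation: [179.9, -0.0, 70.3]
contact_force: [1.4, -0.2, 1.3]
grip_width: 0.503
```

```bash
 python3 plan.py 487 260 280 94.8
```

```text
clock 1.6 pos [407.1  -7.4 281.7] ori [ 1.799e+02 -1.000e-02  7.028e+01] F [ 1.4 -0.2  1.3] g 0.503
inc [ 0.2787 -0.015   0.0018] [ 1.800e-03  2.000e-04 -4.279e-01] rows>= 4.46
```

carry_out(increments=[[0.056, -0.003, 0, 0, 0, -0.086, 0], [0.112, -0.006, 0, 0, 0, -0.172, 0], [0.168, -0.009, 0, 0, 0, -0.258, 0], [0.224, -0.012, 0, 0, 0, -0.344, 0], [0.279, -0.015, 0, 0, 0, -0.428, 0]])

```text
clock: 2.22
position: [487.9, 260.2, 281.4]
orientation: [180.0, 0.0, 94.8]
contact_force: [0.1, -1.3, -0.3]
grip_width: 0.5
```

```bash
cat >> h.py <<'E'
from scipy.spatial.transform import Rotation as R
def wrist():
    s=read_state(); c=capture("wrist")
    T=np.eye(4); T[:3,:3]=R.from_euler('xyz',s["orientation"],degrees=True).as_matrix(); T[:3,3]=s["position"]
    c["extrinsics"]=T@c["mount"]; return c
def wproj(c,P):
    E=c["extrinsics"]; p=(np.atleast_2d(P)-E[:3,3])@E[:3,:3]
    x,y,z=p[:,0],-p[:,1],-p[:,2]; r=np.hypot(x,y); th=np.arctan2(r,z)
    return np.c_[c["cx"]+c["fx"]*th*x/r, c["cy"]+c["fx"]*th*y/r]
def wray(c,uv):
    E=c["extrinsics"]; u=(uv[0]-c["cx"])/c["fx"]; v=(uv[1]-c["cy"])/c["fy"]; th=np.hypot(u,v)
    k=np.sin(th)/th if th>0 else 1
    return E[:3,3],E[:3,:3]@np.array([u*k,-v*k,-np.cos(th)])
def watz(c,uv,z):
    o,d=wray(c,uv); return o+d*(z-o[2])/d[2]
E
python3 - <<'E'
from h import *
c=wrist(); im=c["color"][:,:,::-1].copy(); np.save("pics/w1.npy",c["extrinsics"])
Rk=rz(np.radians(4.72)); 
for L in [(-82.5,45,184),(-82.5,-45,184),(-82.5,0,184),(130,85,72),(130,-85,72),(-40,85,88),(-40,-85,88)]:
    p=wproj(c,Rk@np.array(L)+[589,334.3,0])[0]; print(L,p.round(1))
    cv2.circle(im,tuple(int(round(t)) for t in p),2,(255,0,255),-1)
crop("w1",im,0,0,512,384,1.5)
E
python3 plan.py 507 327.5 280 94.8
```

```text
(-82.5, 45, 184) [287.1  59.5]
(-82.5, -45, 184) [285.3 169. ]
(-82.5, 0, 184) [286.5 114.6]
(130, 85, 72) [436.2  58.4]
(130, -85, 72) [427.1 182.1]
(-40, 85, 88) [316.   38.9]
(-40, -85, 88) [312.1 184.1]
clock 2.27 pos [488.5 265.1 280.5] ori [179.98  -0.25  95.16] F [-4.1  0.8  0.3] g 0.5
inc [0.0605 0.024  0.0008] [ 0.0003 -0.0044  0.0062] rows>= 1.04
```

View pics/w1.png

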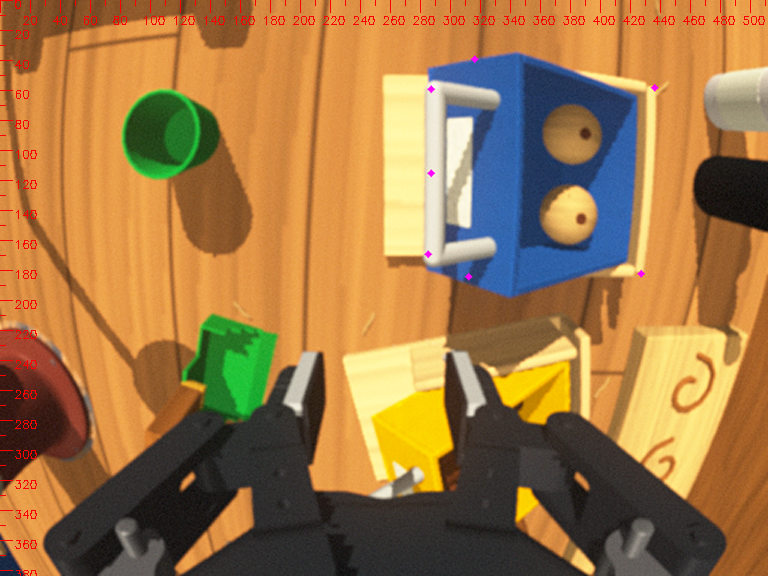

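```bash
python3 - <<'E'
from h import *
c=wrist(); im=c["color"][:,:,::-1].copy(); cv2.imwrite("pics/w2raw.png",im)
Rk=rz(np.radians(4.72)); 
for L in [(-82.5,45,184),(-82.5,-45,184),(-82.5,0,184),(130,85,72),(130,-85,72),(-110,85,12),(-110,-85,12)]:
    p=wproj(c,Rk@np.array(L)+[589,334.3,0])[0]; print(L,p.round(1))
np.savez("pics/w2.npz",E=c["extrinsics"],cx=c["cx"],cy=c["cy"],fx=c["fx"],fy=c["fy"])
crop("w2",im,230,20,460,210,3.4); print(read_state()["position"])
E
```

```text
(-82.5, 45, 184) [286.7  65.9]
(-82.5, -45, 184) [284.2 175.5]
(-82.5, 0, 184) [285.7 121.3]
(130, 85, 72) [436.3  63.5]
(130, -85, 72) [426.1 187.2]
(-110, 85, 12) [253.9  52.7]
(-110, -85, 12) [253.  173.6]
[487.80052776 262.01015064 280.40070947]
```

View pics/w2.png

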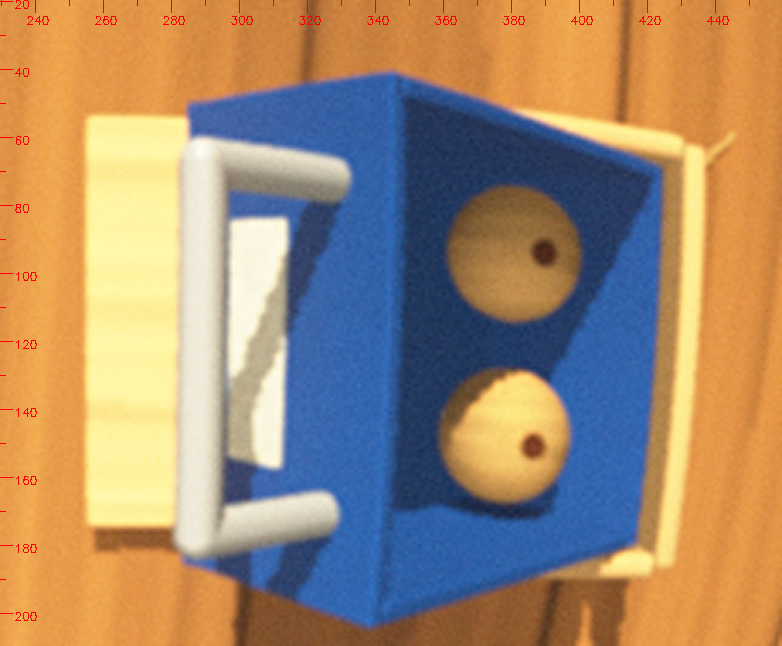

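```bash
python3 plan.py 509 327.5 167 94.7
```

```text
clock 2.33 pos [487.8 262.  280.4] ori [-1.7992e+02 -6.0000e-02  9.4980e+01] F [-0.1 -0.5  0. ] g 0.498
inc [0.0633 0.027  0.1134] [-0.0014 -0.001   0.0048] rows>= 2.12
```

carry_out(increments=[[0.035, 0.014, 0, 0, 0, 0, 0], [0.063, 0.027, 0.02, 0, 0, 0.004, 0], [0.063, 0.027, 0.06, 0, 0, 0.004, 0], [0.063, 0.027, 0.09, 0, 0, 0.004, 0], [0.063, 0.027, 0.113, 0, 0, 0.004, 0]])

```text
clock: 2.95
position: [508.9, 322.2, 166.6]
orientation: [-179.9, 0.1, 94.4]
contact_force: [-0.6, -0.4, 0.5]
grip_width: 0.5
```

carry_out(increments=[[0, 0, 0, 0, 0, 0, 0], [0, 0, 0, 0, 0, 0, 0.5], [0, 0, 0, 0, 0, 0, 1], [0, 0, 0, 0, 0, 0, 1], [0, 0, 0, 0, 0, 0, 1]], squeeze=30)

```text
clock: 3.58
position: [509.7, 323.3, 170.4]
orientation: [179.9, -0.0, 94.4]
contact_force: [-4.7, -1.9, 7.1]
grip_width: 0.124
```

```bash
python3 plan.py 509 327.5 167 94.7; python3 - <<'E'
from h import *
c=capture("scene");crop("s3",c["color"][:,:,::-1],320,130,470,300,3.4)
th=np.linspace(0,.565,11)
for t in th:
    a=.6-t; x=-141*np.cos(a)+60*np.sin(a); z=141*np.sin(a)+60*np.cos(a)
    print(round(t,3),round(x+82.5,1),round(z+55-184.1,1))
E
```

```text
clock 3.58 pos [509.7 323.3 170.4] ori [ 1.7994e+02 -1.0000e-02  9.4430e+01] F [-4.7 -1.9  7.1] g 0.124
inc [ 0.0043 -0.0004  0.0034] [ 0.0011 -0.0002 -0.0047] rows>= 0.09
0.0 0.0 0.0
0.056 -7.2 -4.8
0.113 -14.0 -10.1
0.169 -20.6 -15.7
0.226 -26.8 -21.7
0.282 -32.7 -28.1
0.339 -38.2 -34.7
0.395 -43.4 -41.7
0.452 -48.1 -49.0
0.508 -52.4 -56.5
0.565 -56.3 -64.2
```

View pics/s3.png

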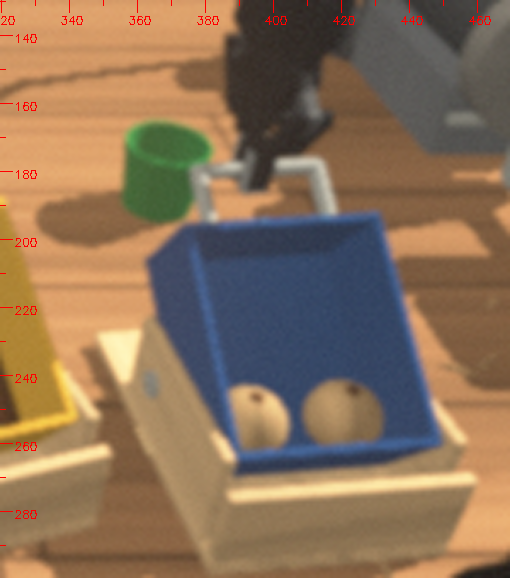

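carry_out(increments=[[0, -0.0072, 0.0048, 0, 0, 0, 1], [0, -0.014, 0.0101, 0, 0, 0, 1], [0, -0.0206, 0.0157, 0, 0, 0, 1], [0, -0.0268, 0.0217, 0, 0, 0, 1], [0, -0.0327, 0.0281, 0, 0, 0, 1]], squeeze=40)

```text
clock: 4.25
position: [479.8, 320.7, 143.9]
orientation: [179.5, -0.0, 94.4]
contact_force: [1.8, -4.3, 7.8]
grip_width: 0.119
```

carry_out(increments=[[0, -0.0055, 0.0066, 0, 0, 0, 1], [0, -0.0107, 0.0136, 0, 0, 0, 1], [0, -0.0154, 0.0209, 0, 0, 0, 1], [0, -0.0197, 0.0284, 0, 0, 0, 1], [0, -0.0236, 0.0361, 0, 0, 0, 1]])

```text
clock: 4.88
position: [455.3, 318.4, 106.7]
orientation: [179.7, 0.1, 94.4]
contact_force: [-2.0, -5.8, 7.4]
grip_width: 0.126
```

```bash
python3 plan.py 452 323 101 94.7; python3 - <<'E'
from h import *
c=capture("scene");crop("s4",c["color"][:,:,::-1],320,130,470,300,3.4)
E
```

```text
clock 4.88 pos [455.3 318.4 106.7] ori [1.7971e+02 7.0000e-02 9.4440e+01] F [-2.  -5.8  7.4] g 0.126
inc [ 0.0048 -0.003   0.0056] [ 0.005   0.0012 -0.0045] rows>= 0.13
```

View pics/s4.png

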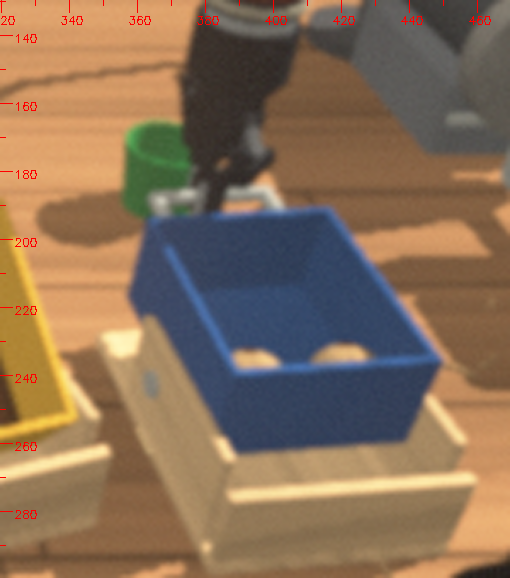

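carry_out(increments=[[0, -0.001, 0.003, 0, 0, 0, 1], [0, -0.002, 0.006, 0, 0, 0, 1], [0, -0.003, 0.009, 0, 0, 0, 1], [0, -0.003, 0.012, 0, 0, 0, 1], [0, -0.003, 0.012, 0, 0, 0, 1]])

```text
clock: 5.55
position: [453.8, 318.4, 102.6]
orientation: [179.7, 0.1, 94.5]
contact_force: [-16.9, -17.2, 43.1]
grip_width: 0.122
```

carry_out(increments=[[0, 0.002, -0.006, 0, 0, 0, 1], [0, 0.003, -0.011, 0, 0, 0, 0.6], [0, 0.003, -0.011, 0, 0, 0, 0], [0, 0.003, -0.011, 0, 0, 0, 0], [0, 0.003, -0.03, 0, 0, 0, 0]])

```text
clock: 6.18
position: [451.7, 318.1, 120.3]
orientation: [-179.7, 0.1, 94.4]
contact_force: [-0.0, 0.5, 0.3]
grip_width: 0.501
```

carry_out(increments=[[0.0, -0.01, -0.04, 0, 0, 0, 0], [-0.04, -0.015, -0.09, 0, 0, 0, -0.5], [-0.09, -0.015, -0.14, 0, 0, 0, -0.5], [-0.12, -0.015, -0.16, 0, 0, 0, -0.5], [-0.12, -0.015, -0.16, 0, 0, 0, -0.5]])

```text
clock: 6.8
position: [449.3, 196.8, 286.8]
orientation: [179.6, -0.1, 94.2]
contact_force: [-1.0, 0.2, -0.1]
grip_width: 0.752
```

```bash
python3 plan.py 452.7 -135.9 280 70;python3 - <<'E'
from h import *
c=capture("scene");crop("s5",c["color"][:,:,::-1],320,150,470,300,3.4)
w=wrist(); crop("w5",w["color"][:,:,::-1],150,0,512,300,2.1)
np.savez("pics/w5.npz",extrinsics=w["extrinsics"],cx=w["cx"],cy=w["cy"],fx=w["fx"],fy=w["fy"])
cv2.imwrite("pics/w5raw.png",w["color"][:,:,::-1])
E
python3 plan.py 452.7 -135.9 280 70
```

```text
clock 6.8 pos [449.3 196.8 286.8] ori [ 1.7956e+02 -8.0000e-02  9.4230e+01] F [-1.   0.2 -0.1] g 0.752
inc [-0.3321 -0.0212  0.0062] [ 0.0073 -0.003   0.4229] rows>= 5.33
clock 6.9 pos [447.6 198.1 282.7] ori [ 1.7995e+02 -4.0000e-02  9.4380e+01] F [ 0.2  0.1 -0.2] g 0.746
inc [-0.3334 -0.0204  0.0024] [ 0.0007 -0.0009  0.4255] rows>= 5.35
```

View pics/s5.png

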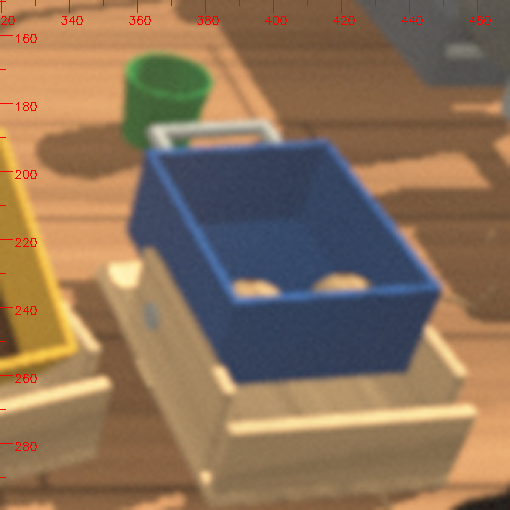

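View pics/w5.png

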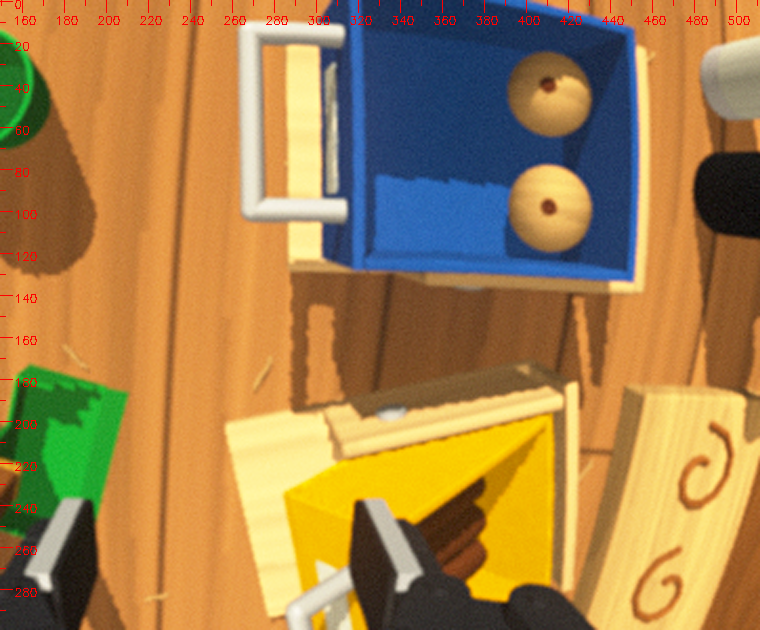

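```bash
python3 - <<'E'
from h import *
c=capture("top");crop("t5",c["color"][:,:,::-1],80,85,180,200,5)
s=capture("scene")
Rk=rz(np.radians(4.72))
def bin(L,t): 
    a=.6-t; x,y,z=L
    return Rk@np.array([x*np.cos(a)+z*np.sin(a),y,-x*np.sin(a)+z*np.cos(a)+55])+[589.5,334.3,0]
pts=[(-141,45,60),(-141,-45,60),(-96,73,80),(-96,-73,80),(71,73,80),(71,-73,80)]
w=dict(np.load("pics/w5.npz"))
for t in(.565,.52):
    for L in pts: print(t,L,proj(c,bin(L,t))[0].round(1),proj(s,bin(L,t))[0].round(1),wproj(w,bin(L,t))[0].round(1))
# balls from wrist image
for uv in((410,45),(411,99)):
    P=watz(w,uv,86); print("ball",P.round(1), (Rk.T@(P-[589.5,334.3,0])).round(1))
E
```

```text
0.565 (-141, 45, 60) [108.7 196.9] [396.8 186.8] [267.3  14. ]
0.565 (-141, -45, 60) [144.2 193.5] [364.9 188.4] [267.8  98.2]
0.565 (-96, 73, 80) [ 93.5 179.2] [416.1 190.3] [314.  -14.4]
0.565 (-96, -73, 80) [151.9 173.6] [362. 193.] [315.  127.2]
0.565 (71, 73, 80) [ 91.2 115. ] [449.7 234.3] [451.1  12.7]
0.565 (71, -73, 80) [148.2 109.8] [387.5 238.2] [450.3 134.6]
0.52 (-141, 45, 60) [107.6 195.5] [397.8 185.6] [270.6  12.3]
0.52 (-141, -45, 60) [143.3 192.1] [365.8 187.1] [271.1  98.2]
0.52 (-96, 73, 80) [ 92.7 177.4] [417.2 189.8] [318.6 -15.5]
0.52 (-96, -73, 80) [151.4 171.9] [362.8 192.5] [319.7 127.7]
0.52 (71, 73, 80) [ 91.7 114.1] [450.1 236.5] [451.7  13.9]
0.52 (71, -73, 80) [148.5 108.9] [387.8 240.3] [450.8 134.4]
ball [626.4 370.6  86. ] [39.7 33.2 86. ]
ball [634. 302.  86.] [ 41.7 -35.9  86. ]
```

View pics/t5.png

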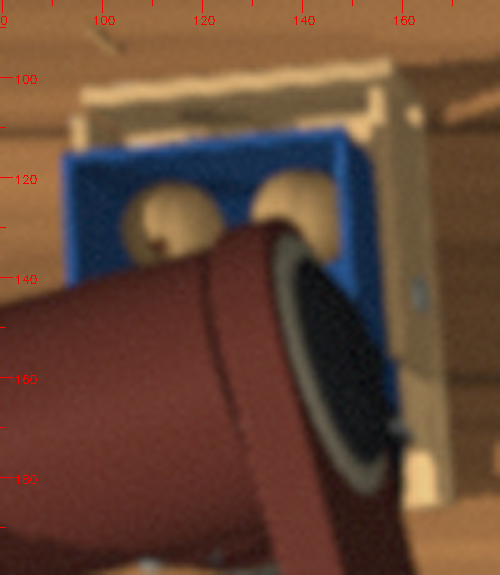

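carry_out(increments=[[-0.06, -0.004, 0, 0, 0, 0.085, -0.5], [-0.12, -0.008, 0, 0, 0, 0.17, -0.5], [-0.18, -0.011, 0, 0, 0, 0.255, -0.5], [-0.24, -0.015, 0, 0, 0, 0.34, -0.5], [-0.29, -0.018, 0, 0, 0, 0.425, -0.5]])

```text
clock: 7.62
position: [451.5, -93.5, 280.6]
orientation: [-179.9, -0.0, 69.9]
contact_force: [0.4, -0.2, 0.4]
grip_width: 0.751
```

```bash
python3 - <<'E'
from h import *
w=wrist(); crop("w6",w["color"][:,:,::-1],100,0,400,260,2.5)
cv2.imwrite("pics/w6raw.png",w["color"][:,:,::-1])
np.savez("pics/w6.npz",extrinsics=w["extrinsics"],cx=w["cx"],cy=w["cy"],fx=w["fx"],fy=w["fy"])
for L in [(38,61,1),(38,-61,1),(-38,61,34),(-38,-61,34),(-26,0,155)]:
    print(L,wproj(w,rz(np.radians(-20))@np.array(L)+[477.1,-144.8,0])[0].round(1))
E
python3 plan.py 452.7 -135.9 101 70
```

```text
(38, 61, 1) [311.5 140.5]
(38, -61, 1) [307.5 219.2]
(-38, 61, 34) [259. 143.]
(-38, -61, 34) [258.7 228.3]
(-26, 0, 155) [271.8 222.3]
clock 7.67 pos [451.4 -98.2 280.4] ori [-179.89    0.23   69.56] F [-1.1 -3.3 -0.2] g 0.745
inc [-0.0341  0.0148  0.1795] [-0.002   0.0041 -0.0078] rows>= 2.93
```

View pics/w6.png

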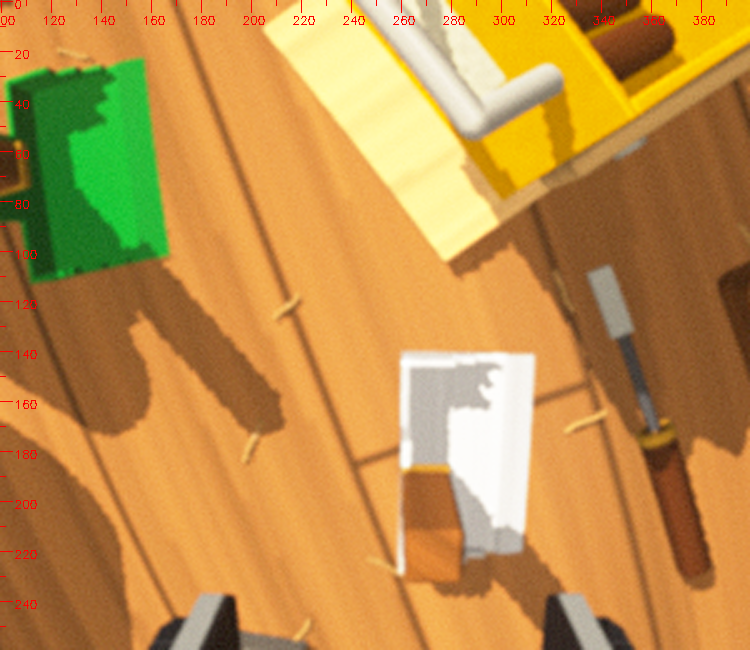

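carry_out(increments=[[-0.02, 0.008, 0.01, 0, 0, -0.004, -0.5], [-0.034, 0.0155, 0.05, 0, 0, -0.008, -0.5], [-0.034, 0.0155, 0.1, 0, 0, -0.008, -0.5], [-0.034, 0.0155, 0.15, 0, 0, -0.008, -0.5], [-0.034, 0.0155, 0.18, 0, 0, -0.008, -0.5]])

```text
clock: 8.3
position: [452.9, -127.6, 97.6]
orientation: [-179.6, -0.1, 70.6]
contact_force: [0.5, -0.2, -0.5]
grip_width: 0.755
```

```bash
python3 plan.py 453 -136.2 101 70
```

```text
clock 8.3 pos [ 452.9 -127.6   97.6] ori [-1.7962e+02 -5.0000e-02  7.0620e+01] F [ 0.5 -0.2 -0.5] g 0.755
inc [-0.0081  0.0029 -0.0035] [-0.0067 -0.0009  0.0109] rows>= 0.15
```

carry_out(increments=[[-0.008, 0.003, -0.003, 0, 0, 0.01, -0.5], [-0.008, 0.003, -0.003, 0, 0, 0.01, -0.5], [-0.008, 0.003, -0.003, 0, 0, 0.01, 0], [-0.008, 0.003, -0.003, 0, 0, 0.01, 0.5], [-0.008, 0.003, -0.003, 0, 0, 0.01, 1]], squeeze=60)

```text
clock: 8.93
position: [455.6, -138.4, 106.0]
orientation: [179.9, -0.0, 70.0]
contact_force: [-1.5, 1.1, 2.9]
grip_width: 0.273
```

carry_out(increments=[[0, 0, 0, 0, 0, 0, 1], [0, 0, 0, 0, 0, 0, 1], [0, 0, 0, 0, 0, 0, 1], [0, 0, 0, 0, 0, 0, 1], [0, 0, 0, 0, 0, 0, 1]], squeeze=90)

```text
clock: 9.55
position: [455.6, -138.4, 106.1]
orientation: [179.9, -0.0, 70.0]
contact_force: [-1.5, 1.4, 5.8]
grip_width: 0.274
```

```bash
python3 plan.py 453 -136.2 101 70; python3 - <<'E'
from h import *
c=capture("scene");crop("s7",c["color"][:,:,::-1],150,120,280,260,4)
w=wrist(); crop("w7",w["color"][:,:,::-1],150,80,420,384,2)
E
```

```text
clock 9.55 pos [ 455.6 -138.4  106.1] ori [ 1.7994e+02 -1.0000e-02  6.9950e+01] F [-1.5  1.4  5.8] g 0.274
inc [ 0.0011 -0.0032  0.0051] [ 0.0011 -0.0002 -0.0008] rows>= 0.1
```

View pics/s7.png

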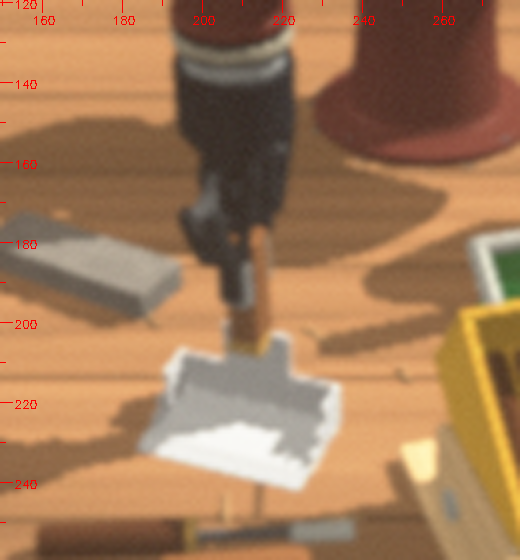

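View pics/w7.png

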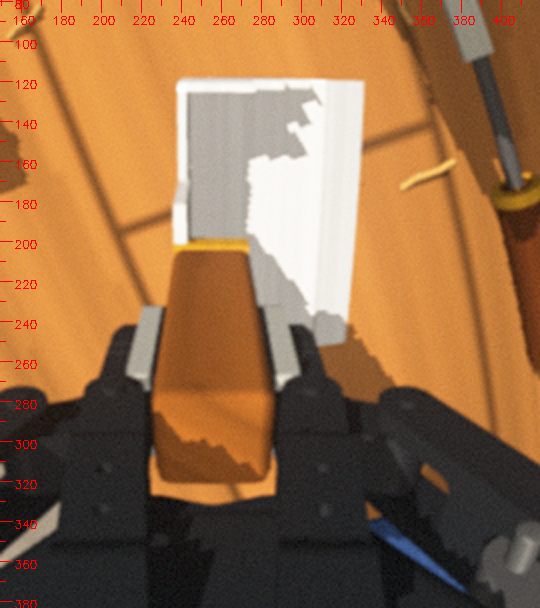

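carry_out(increments=[[0, 0, -0.02, 0, 0, 0, 1], [0, 0, -0.07, 0, 0, 0, 1], [0, 0, -0.13, 0, 0, 0, 1], [0, 0, -0.19, 0, 0, 0, 1], [0, 0, -0.24, 0, 0, 0, 1]])

```text
clock: 10.28
position: [454.9, -138.4, 346.7]
orientation: [180.0, 0.0, 69.9]
contact_force: [-0.4, -0.5, -2.5]
grip_width: 0.268
```

```bash
cat > sc.py <<'E'
import sys
from h import *
# sc.py X Y Zc [pitch_deg]: scoop origin at bin-frame (X,Y,Z) with scoop pitched (nose down +) rel. to bin frame; prints increments
# in-hand: TCP in scoop frame
import json
K=json.load(open("k.json"))
TCP=np.array(K["tcp"]); ryaw=K["yaw"]; org=np.array(K["org"])
def target(X,Y,Z,p=0.,slope=.035):
    Rb=R.from_euler('xyz',[0,np.degrees(slope),ryaw],degrees=True)
    Rs=Rb*R.from_euler('y',p,degrees=True)*R.from_euler('xyz',K.get("rot",[0,0,0]),degrees=True)
    P=org+Rb.apply([X,Y,Z])+Rs.apply(TCP)
    return P,Rs*R.from_euler('xyz',[180,0,90],degrees=True)
if __name__=="__main__":
    a=list(map(float,sys.argv[1:]))
    P,Rt=target(*a)
    s=read_state(); Rm=R.from_euler('xyz',s["orientation"],degrees=True)
    d=Rm.inv().apply(P-s["position"])/1000; w=(Rm.inv()*Rt).as_rotvec()
    print("clock",round(s["clock"],2),"pos",s["position"].round(1),"ori",s["orientation"].round(2),"F",s["contact_force"].round(1),"T",s["torque"].round(2),"g",round(s["grip_width"],3))
    print("tgt",P.round(1),"inc",d.round(4),w.round(4),"rows>=",round(max(np.linalg.norm(d)/.0625,np.degrees(np.linalg.norm(w))/10.7),2))
    # current scoop pose in bin frame
    Rs=Rm*R.from_euler('xyz',[180,0,90],degrees=True).inv()*R.from_euler('xyz',K.get("rot",[0,0,0]),degrees=True).inv()
    Rb=R.from_euler('xyz',[0,np.degrees(.035),ryaw],degrees=True)
    print("scoop in bin", Rb.inv().apply(s["position"]-Rs.apply(TCP)-org).round(1))
E
echo '{"tcp":[-26,-1.5,106.1],"yaw":4.72,"org":[589.5,334.3,55]}' > k.json
python3 sc.py -43 0 225
```

```text
clock 10.28 pos [ 454.9 -138.4  346.7] ori [1.7996e+02 2.0000e-02 6.9930e+01] F [-0.4 -0.5 -2.5] T [ 0.01  0.01 -0.  ] g 0.268
tgt [532.4 328.1 388.3] inc [ 0.4647 -0.0872 -0.0418] [ 0.035  -0.0071 -0.4326] rows>= 7.6
scoop in bin [-155.1 -469.6  180.3]
```

carry_out(increments=[[0.05, -0.01, -0.005, 0.004, 0, -0.05, 1], [0.105, -0.02, -0.01, 0.008, 0, -0.1, 1], [0.16, -0.03, -0.01, 0.012, 0, -0.15, 1], [0.215, -0.04, -0.01, 0.016, 0, -0.2, 1], [0.27, -0.05, -0.01, 0.02, -0.003, -0.25, 1]])

```text
clock: 10.9
position: [500.5, 134.1, 353.9]
orientation: [-178.8, 0.1, 84.4]
contact_force: [1.4, -0.8, -1.5]
grip_width: 0.268
```

```bash
python3 sc.py -43 0 190
```

```text
clock 10.9 pos [500.5 134.1 353.9] ori [-1.7878e+02  7.0000e-02  8.4350e+01] F [ 1.4 -0.8 -1.5] T [ 0.01 -0.06 -0.03] g 0.268
tgt [531.2 328.  353.3] inc [1.96e-01 1.15e-02 1.00e-04] [ 0.0136 -0.0039 -0.1809] rows>= 3.14
scoop in bin [ -88.2 -195.1  189.3]
```

carry_out(increments=[[0.055, 0.003, 0, 0.004, 0, -0.05, 1], [0.11, 0.006, 0, 0.008, 0, -0.1, 1], [0.16, 0.009, 0, 0.012, 0, -0.15, 1], [0.196, 0.0115, 0, 0.0136, -0.004, -0.18, 1], [0.196, 0.0115, 0, 0.0136, -0.004, -0.18, 1]])

```text
clock: 11.52
position: [531.3, 328.2, 352.4]
orientation: [-177.9, 0.0, 94.8]
contact_force: [-0.3, -0.5, -2.7]
grip_width: 0.271
```

```bash
python3 sc.py -43 0 90; python3 - <<'E'
from h import *
c=capture("scene");crop("s8",c["color"][:,:,::-1],310,80,480,300,2.7)
w=wrist(); crop("w8",w["color"][:,:,::-1],150,60,420,330,2.2)
cv2.imwrite("pics/w8raw.png",w["color"][:,:,::-1])
np.savez("pics/w8.npz",extrinsics=w["extrinsics"],cx=w["cx"],cy=w["cy"],fx=w["fx"],fy=w["fy"])
print(read_state()["position"])
E
```

```text
clock 11.53 pos [531.3 328.2 352.4] ori [-1.7788e+02  4.0000e-02  9.4760e+01] F [-0.3 -0.5 -2.7] T [-0.07 -0.02 -0.02] g 0.271
tgt [527.7 327.7 253.4] inc [-0.0001  0.0001  0.0991] [-0.0019  0.0008  0.0007] rows>= 1.59
scoop in bin [-4.31e+01  1.00e-01  1.89e+02]
[531.49153812 326.04057055 353.39669264]
```

View pics/s8.png

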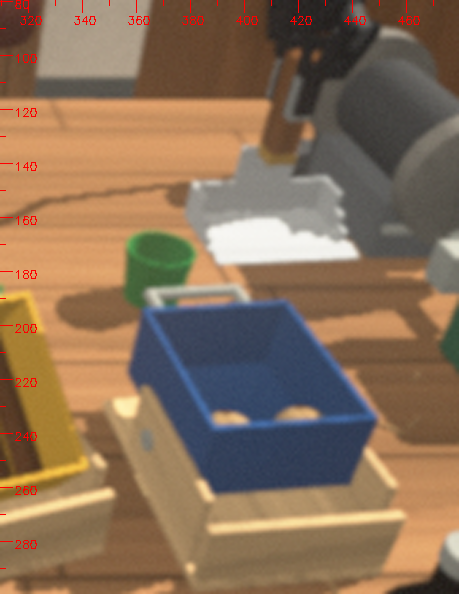

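View pics/w8.png

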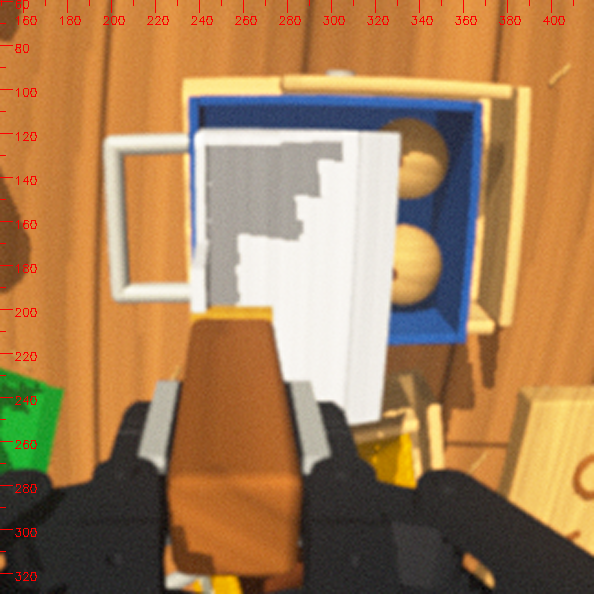

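```bash
cat > fit8.py <<'E'
from h import *
from scipy.optimize import least_squares
w=dict(np.load("pics/w8.npz"))
def bn(L,p):
    return np.array([p[0],p[1],55])+R.from_euler('xyz',[0,2.005,np.degrees(p[2])],degrees=True).apply(L)
obs=[((71,73,80),(369,106.4)),((71,-73,80),(360.9,215.9)),((-96,73,80),(236.4,104.5))]
f=lambda p:np.ravel([wproj(w,bn(L,p))[0]-uv for L,uv in obs])
r=least_squares(f,[589,334,.08]); print("bin",r.x[:2].round(1),np.degrees(r.x[2]).round(2),r.fun.round(1)); pb=r.x
# scoop in world from wrist, height param fixed by current tcp
P0=np.array([531.4,327.,352.9]); Rs0=R.from_euler('xyz',[-177.9,0,94.8],degrees=True)*R.from_euler('xyz',[180,0,90],degrees=True).inv()
so=[((38,61,1),(331.8,120)),((38,-61,1),(321.8,251.8)),((-38,61,34),(239.5,119)),((-26,12,155),None)]
def g(p):
    Rs=Rs0*R.from_euler('z',p[2])
    out=[]
    for L,uv in so:
        if uv is None: continue
        Pw=P0+Rs0.apply([p[0],p[1],-106.1])+Rs.apply(np.array(L)-[-26,0,0])
        out.append(wproj(w,Pw)[0]-uv)
    return np.ravel(out)
r=least_squares(g,[0,0,0]); print("post rel TCP in scoop axes",r.x[:2].round(1),np.degrees(r.x[2]).round(2),r.fun.round(1))
# scoop origin in fitted bin frame
Rs=Rs0*R.from_euler('z',r.x[2]); O=P0+Rs0.apply([r.x[0],r.x[1],-106.1])+Rs.apply([26,0,0])
Rb=R.from_euler('xyz',[0,2.005,np.degrees(pb[2])],degrees=True)
print("scoop in bin(fit)",Rb.inv().apply(O-[pb[0],pb[1],55]).round(1), "relyaw",(Rb.inv()*Rs).as_euler('xyz',degrees=True).round(2))
# scene check of rim
E
python3 fit8.py
python3 - <<'E'
import sys; sys.path.insert(0,'.')
from h import *
s=capture("top"); crop("/../pics/t8",s["color"][:,:,::-1],80,60,200,200,4.2)
E
```

```text
bin [592.  332.9] 5.32 [ 0.9  0.3  0.8  0.4 -1.4 -0.5]
post rel TCP in scoop axes [-0.6  1.2] -0.93 [ 0.3  0.3 -0.7 -1.7  0.2  0.8]
scoop in bin(fit) [-46.1   0.3 189.4] relyaw [ 0.02  0.1  -1.45]
```

View pics/t8.png

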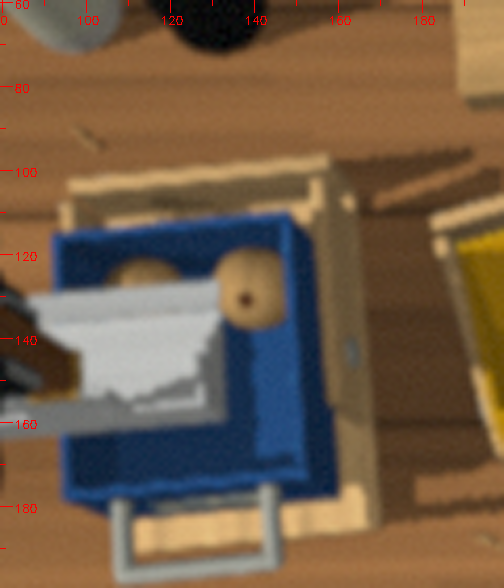

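```bash
echo '{"tcp":[-26,-1.3,106.1],"yaw":5.0,"org":[590.5,333.7,55],"rot":[0,0,0.5]}' > k.json
python3 sc.py -43 0 90
```

```text
clock 11.68 pos [531.6 325.6 353.9] ori [-1.7799e+02  4.0000e-02  9.4550e+01] F [ 0.1 -1.1 -2. ] T [-0.02  0.   -0.03] g 0.27
tgt [528.8 326.8 253.4] inc [0.0015 0.0008 0.1005] [-0.0001  0.0003 -0.0167] rows>= 1.61
scoop in bin [-43.8  -2.1 190.5]
```

carry_out(increments=[[0.0015, 0.001, 0.03, 0, 0, -0.008, 1], [0.0015, 0.001, 0.06, 0, 0, -0.016, 1], [0.0015, 0.001, 0.085, 0, 0, -0.016, 1], [0.0015, 0.001, 0.1, 0, 0, -0.016, 1], [0.0015, 0.001, 0.1, 0, 0, -0.016, 1]])

```text
clock: 12.3
position: [528.8, 326.7, 253.6]
orientation: [-177.9, -0.0, 95.4]
contact_force: [-0.2, 0.0, -2.1]
grip_width: 0.269
```

```bash
python3 - <<'E'
from h import *
w=wrist(); crop("w9",w["color"][:,:,::-1],170,60,420,300,2.4)
cv2.imwrite("pics/w9raw.png",w["color"][:,:,::-1])
np.savez("pics/w9.npz",extrinsics=w["extrinsics"],cx=w["cx"],cy=w["cy"],fx=w["fx"],fy=w["fy"])
c=capture("scene");crop("s9",c["color"][:,:,::-1],320,100,470,300,2.9)
E
python3 sc.py -43 0 30
```

```text
clock 12.4 pos [529.8 327.5 256.1] ori [-1.7816e+02 -9.0000e-02  9.5470e+01] F [-0.1 -0.5 -0.9] T [-0.   -0.04 -0.01] g 0.273
tgt [526.7 326.6 193.4] inc [-0.0007 -0.0011  0.0627] [ 0.0029 -0.0012 -0.0005] rows>= 1.0
scoop in bin [-41.7   0.6  92.8]
```

View pics/w9.png

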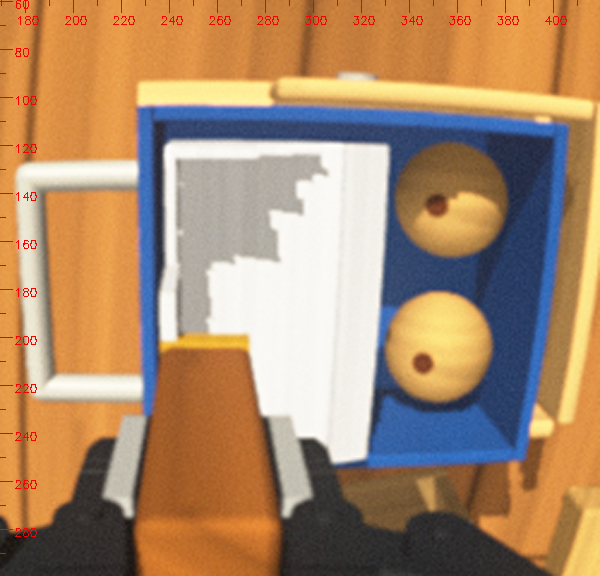

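View pics/s9.png

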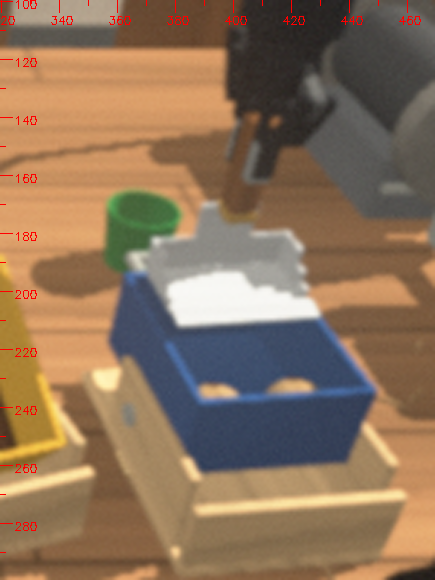

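```bash
python3 - <<'E'
from h import *
w=dict(np.load("pics/w9.npz")); im=cv2.imread("pics/w9raw.png")
crop("w9a",im,225,95,345,165,6.5); crop("w9b",im,305,220,405,265,7.5)
E
```

```text
(no output)
```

View pics/w9a.png

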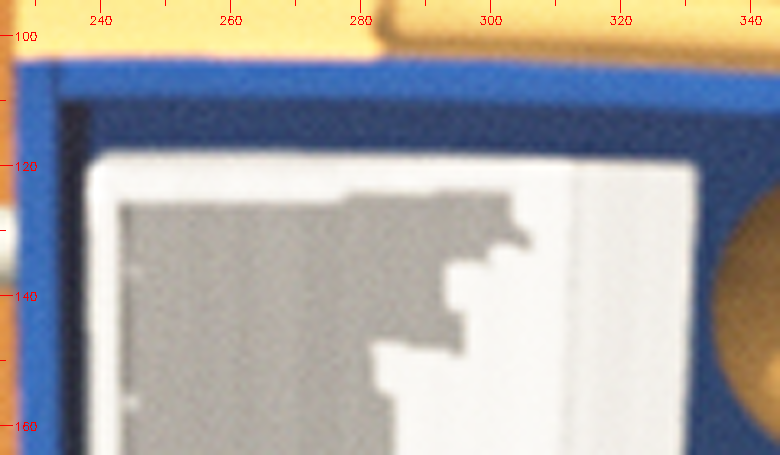

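View pics/w9b.png

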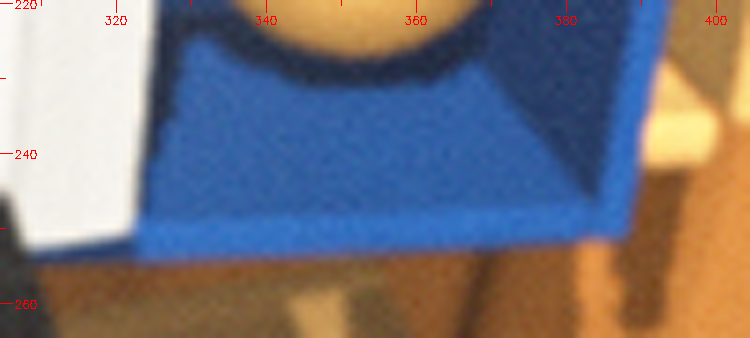

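```bash
cat > fit9.py <<'E'
from h import *
from scipy.optimize import least_squares
w=dict(np.load("pics/w9.npz")); E=w["extrinsics"]
M=capture("wrist")["mount"]; T=E@np.linalg.inv(M); P0=T[:3,3]; Rt=R.from_matrix(T[:3,:3]); print(P0.round(1),Rt.as_euler('xyz',degrees=True).round(2))
Rs0=Rt*R.from_euler('xyz',[180,0,90],degrees=True).inv()
bo=[((71,73,80),(405.7,111.6)),((71,-73,80),(388.3,251)),((-96,73,80),(228,103))]
so=[((38,61,1),(331.3,120.3)),((38,-61,1),(322,251)),((-38,61,34),(238.8,118.5))]
bn=lambda L,p:np.array([p[0],p[1],55])+R.from_euler('xyz',[0,2.005,np.degrees(p[2])],degrees=True).apply(L)
r=least_squares(lambda p:np.ravel([wproj(w,bn(L,p))[0]-uv for L,uv in bo]),[589,334,.08]); pb=r.x
print("bin",pb[:2].round(1),np.degrees(pb[2]).round(2),r.fun.round(1))
def sw(L,p): return P0+Rs0.apply([p[0],p[1],-106.1+p[3]])+(Rs0*R.from_euler('z',p[2])).apply(np.array(L)-[-26,0,0])
r=least_squares(lambda p:np.ravel([wproj(w,sw(L,p))[0]-uv for L,uv in so]),[0,0,0,0])
print("post rel TCP",r.x[:2].round(1),"yaw",np.degrees(r.x[2]).round(2),"dz",r.x[3].round(1),r.fun.round(1))
Rb=R.from_euler('xyz',[0,2.005,np.degrees(pb[2])],degrees=True)
print("scoop in bin",Rb.inv().apply(sw((0,0,0),r.x)-[pb[0],pb[1],55]).round(1),"relyaw",(Rb.inv()*Rs0*R.from_euler('z',r.x[2])).as_euler('xyz',degrees=True).round(2))
E
python3 fit9.py
```

```text
[528.8 326.7 253.6] [-177.94   -0.     95.44]
bin [591.8 334.2] 5.2 [ 1.4 -0.3  0.2  0.7 -1.2 -0.1]
post rel TCP [-1.1  2. ] yaw -0.63 dz 2.4 [ 0.8 -0.7 -0.6 -0.3 -0.2  0.7]
scoop in bin [-45.5   0.1  92.6] relyaw [-0.01  0.06 -0.4 ]
```

```bash
echo '{"tcp":[-25.5,-1.6,106.1],"yaw":5.1,"org":[591.2,334.0,55],"rot":[0,0,0.5]}' > k.json
python3 sc.py -43 0 30
```

```text
clock 12.45 pos [530.  327.7 256.6] ori [-1.7821e+02 -1.0000e-01  9.5480e+01] F [-0.2 -0.4 -1.8] T [ 0.07 -0.05 -0.01] g 0.27
tgt [527.9 326.5 193.4] inc [-0.0011 -0.0002  0.0632] [ 0.0038 -0.0015 -0.0021] rows>= 1.01
scoop in bin [-42.7   0.9  93.3]
```

carry_out(increments=[[-0.001, 0, 0.015, 0.002, 0, 0, 1], [-0.001, 0, 0.03, 0.002, 0, 0, 1], [-0.001, 0, 0.045, 0.002, 0, 0, 1], [-0.001, 0, 0.06, 0.002, 0, 0, 1], [-0.001, 0, 0.063, 0.002, 0, 0, 1]])

```text
clock: 13.08
position: [526.2, 326.1, 189.5]
orientation: [-177.8, 0.0, 95.5]
contact_force: [-0.4, -0.5, -1.7]
grip_width: 0.27
```

```bash
python3 sc.py -43 0 8
```

```text
clock 13.07 pos [526.2 326.1 189.5] ori [-1.7776e+02  1.0000e-02  9.5510e+01] F [-0.4 -0.5 -1.7] T [-0.01 -0.09 -0.01] g 0.27
tgt [527.2 326.5 171.4] inc [0.0002 0.0017 0.018 ] [-0.0041  0.0004 -0.0016] rows>= 0.29
scoop in bin [-45.1  -0.5  25.9]
```

carry_out(increments=[[0, 0.0017, 0.006, -0.003, 0, 0, 1], [0, 0.0017, 0.012, -0.003, 0, 0, 1], [0, 0.0017, 0.015, -0.003, 0, 0, 1], [0, 0.0017, 0.017, -0.003, 0, 0, 1], [0, 0.0017, 0.017, -0.003, 0, 0, 1]])

```text
clock: 13.7
position: [528.3, 326.6, 174.8]
orientation: [-178.1, -0.1, 95.5]
contact_force: [-0.3, -0.5, -1.1]
grip_width: 0.269
```

```bash
python3 sc.py -43 0 6;python3 - <<'E'
from h import *
w=wrist(); crop("w10",w["color"][:,:,::-1],170,60,440,300,2.4)
E
python3 sc.py -43 0 6
```

```text
clock 13.7 pos [528.3 326.6 174.8] ori [-1.7812e+02 -5.0000e-02  9.5500e+01] F [-0.3 -0.5 -1.1] T [-0.01  0.01 -0.01] g 0.269
tgt [527.1 326.4 169.4] inc [-0.0001 -0.001   0.0054] [ 0.0022 -0.0007 -0.0017] rows>= 0.09
scoop in bin [-41.7  -0.1  11.4]
clock 13.75 pos [528.4 326.7 175. ] ori [-1.7814e+02 -6.0000e-02  9.5500e+01] F [ 0.8  0.5 -2.1] T [ 0.04 -0.    0.01] g 0.267
tgt [527.1 326.4 169.4] inc [-0.0001 -0.0011  0.0056] [ 0.0025 -0.0008 -0.0017] rows>= 0.09
scoop in bin [-41.6  -0.1  11.6]
```

View pics/w10.png

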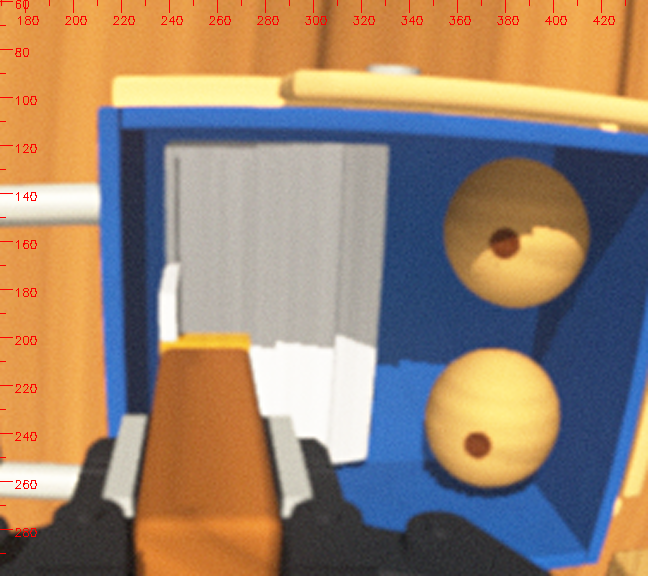

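carry_out(increments=[[0, -0.0005, 0.002, 0.002, 0, 0, 1], [0, -0.001, 0.004, 0.002, 0, 0, 1], [0, -0.001, 0.0055, 0.002, 0, 0, 1], [0, -0.001, 0.0065, 0.002, 0, 0, 1], [0, -0.001, 0.0065, 0.002, 0, 0, 1]])

```text
clock: 14.38
position: [527.3, 326.8, 169.4]
orientation: [-178.1, -0.1, 95.5]
contact_force: [-2.6, 0.3, 5.1]
grip_width: 0.271
```

```bash
python3 sc.py -43 0 6
```

```text
clock 14.38 pos [527.3 326.8 169.4] ori [-1.7806e+02 -8.0000e-02  9.5510e+01] F [-2.6  0.3  5.1] T [-0.25  0.38 -0.07] g 0.271
tgt [527.1 326.4 169.4] inc [-0.0003 -0.0003  0.    ] [ 0.0011 -0.0011 -0.0016] rows>= 0.01
scoop in bin [-42.6   0.2   6. ]
```

carry_out(increments=[[0, 0.007, -0.0005, 0.001, 0, 0, 1], [0, 0.015, -0.0005, 0.001, 0, 0, 1], [0, 0.023, -0.0005, 0.001, 0, 0, 1], [0, 0.031, -0.0005, 0.001, 0, 0, 1], [0, 0.035, -0.0005, 0.001, 0, 0, 1]])

```text
clock: 15.0
position: [562.9, 330.0, 168.3]
orientation: [-178.0, -0.1, 95.5]
contact_force: [-2.9, 0.5, 7.0]
grip_width: 0.27
```

```bash
python3 sc.py 24 0 6;python3 - <<'E'
from h import *
w=wrist(); crop("w11",w["color"][:,:,::-1],170,60,440,300,2.4)
E

```

```text
clock 15.0 pos [562.9 330.  168.3] ori [-1.7798e+02 -7.0000e-02  9.5490e+01] F [-2.9  0.5  7. ] T [-0.18  0.61 -0.06] g 0.27
tgt [593.8 332.4 167.1] inc [-0.0006  0.031   0.0001] [-0.0002 -0.001  -0.0019] rows>= 0.5
scoop in bin [-7.   0.2  6.1]
```

View pics/w11.png

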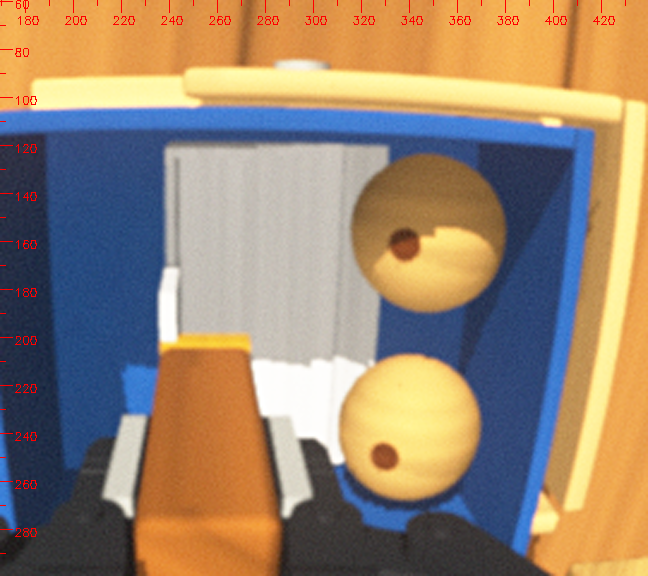

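carry_out(increments=[[0, 0.006, 0, 0, 0, 0, 1], [0, 0.012, 0, 0, 0, 0, 1], [0, 0.017, 0, 0, 0, 0, 1], [0, 0.021, 0, 0, 0, 0, 1], [0, 0.023, 0, 0, 0, 0, 1]])

```text
clock: 15.68
position: [585.2, 332.3, 167.5]
orientation: [-177.9, -0.1, 95.5]
contact_force: [-3.4, -0.1, 6.1]
grip_width: 0.267
```

```bash
python3 sc.py 25 0 6;python3 - <<'E'
from h import *
w=wrist(); crop("w12",w["color"][:,:,::-1],170,60,440,300,2.4)
E

```

```text
clock 15.68 pos [585.2 332.3 167.5] ori [-1.7793e+02 -7.0000e-02  9.5500e+01] F [-3.4 -0.1  6.1] T [-0.27  0.74 -0.06] g 0.267
tgt [594.8 332.5 167. ] inc [-0.0007  0.0095  0.0001] [-0.0012 -0.001  -0.0017] rows>= 0.15
scoop in bin [15.3  0.5  6.1]
```

View pics/w12.png

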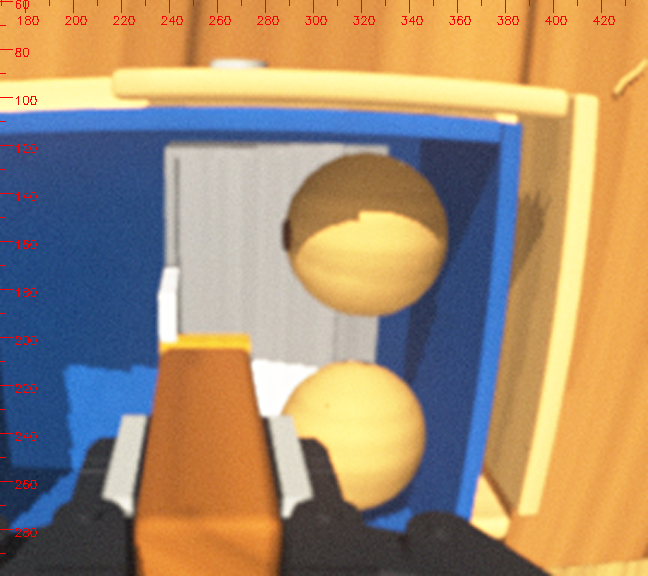

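carry_out(increments=[[0, 0.003, 0, 0, 0, 0, 1], [0, 0.006, 0, 0, 0, 0, 1], [0, 0.008, 0, 0, 0, 0, 1], [0, 0.01, 0, 0, 0, 0, 1], [0, 0.01, 0, 0, 0, 0, 1]])

```text
clock: 16.35
position: [595.4, 333.3, 167.1]
orientation: [-178.0, -0.1, 95.5]
contact_force: [-2.7, -0.0, 5.7]
grip_width: 0.273
```

```bash
python3 sc.py 25 0 6;python3 - <<'E'
from h import *
w=wrist(); crop("w13",w["color"][:,:,::-1],170,60,440,300,2.4)
E

```

```text
clock 16.35 pos [595.4 333.3 167.1] ori [-1.7798e+02 -7.0000e-02  9.5500e+01] F [-2.7 -0.   5.7] T [-0.2   0.49  0.01] g 0.273
tgt [594.8 332.5 167. ] inc [-0.0007 -0.0007  0.0001] [-0.0002 -0.0011 -0.0017] rows>= 0.02
scoop in bin [25.7  0.5  6.1]
```

View pics/w13.png

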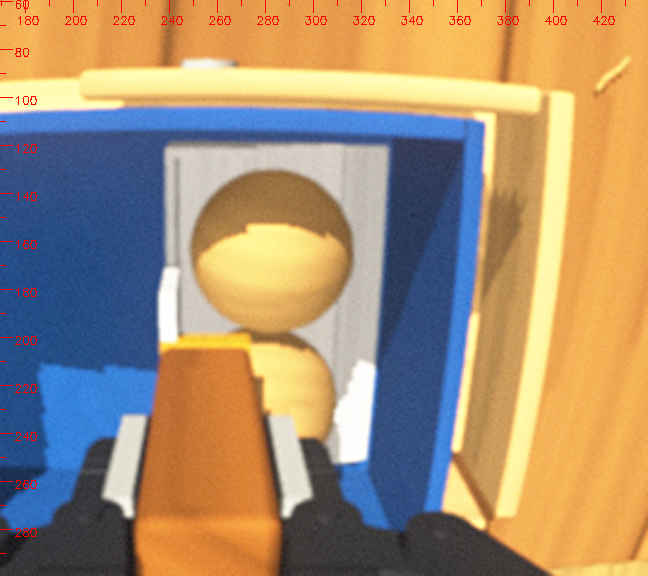

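carry_out(increments=[[0, -0.006, -0.001, -0.02, 0, 0, 1], [0, -0.012, -0.004, -0.05, 0, 0, 1], [0, -0.017, -0.008, -0.08, 0, 0, 1], [0, -0.02, -0.014, -0.1, 0, 0, 1], [0, -0.022, -0.02, -0.1, 0, 0, 1]])

```text
clock: 17.02
position: [572.9, 331.0, 187.6]
orientation: [176.3, -0.1, 95.5]
contact_force: [-0.5, 0.3, -3.0]
grip_width: 0.27
```

```bash
python3 sc.py 5 0 140 -6;python3 - <<'E'
from h import *
w=wrist(); crop("w14",w["color"][:,:,::-1],170,60,440,300,2.4)
E

```

```text
clock 17.02 pos [572.9 331.  187.6] ori [ 1.763e+02 -5.000e-02  9.552e+01] F [-0.5  0.3 -3. ] T [-0.02  0.1   0.02] g 0.27
tgt [568.5 330.1 298.8] inc [-0.0003  0.0027 -0.1112] [-0.0052 -0.0014 -0.0014] rows>= 1.78
scoop in bin [12.8  0.3 28.9]
```

View pics/w14.png

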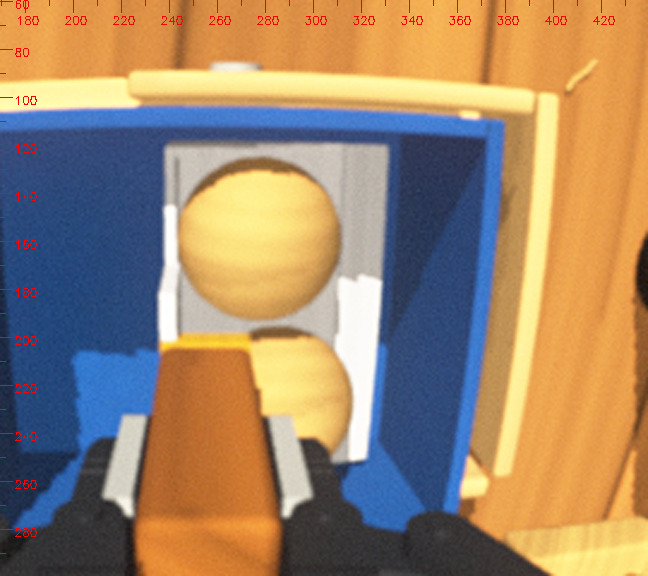

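carry_out(increments=[[0, 0.0005, -0.008, 0, 0, 0, 1], [0, 0.0015, -0.024, 0, 0, 0, 1], [0, 0.0028, -0.044, 0, 0, 0, 1], [0, 0.004, -0.064, 0, 0, 0, 1], [0, 0.0053, -0.084, 0, 0, 0, 1]])

```text
clock: 17.7
position: [573.8, 331.0, 273.6]
orientation: [176.2, -0.1, 95.5]
contact_force: [-0.6, -0.0, -3.3]
grip_width: 0.27
```

carry_out(increments=[[0, 0.0013, -0.02, 0, 0, 0, 1], [0, 0.0026, -0.04, 0, 0, 0, 1], [0, 0.0036, -0.055, 0, 0, 0, 1], [0, 0.0043, -0.065, 0, 0, 0, 1], [0, 0.0045, -0.07, 0, 0, 0, 1]])

```text
clock: 18.32
position: [573.5, 330.9, 342.0]
orientation: [176.3, -0.1, 95.5]
contact_force: [-0.6, -0.6, -4.1]
grip_width: 0.271
```

```bash
python3 sc.py 5 0 200 -6;python3 - <<'E'
from h import *
w=wrist(); crop("w15",w["color"][:,:,::-1],100,0,440,300,2)
c=capture("scene");crop("s15",c["color"][:,:,::-1],300,60,480,300,2.5)
E

```

```text
clock 18.32 pos [573.5 330.9 342. ] ori [ 1.7631e+02 -6.0000e-02  9.5500e+01] F [-0.6 -0.6 -4.1] T [-0.03  0.11 -0.03] g 0.271
tgt [570.6 330.3 358.8] inc [-0.0003 -0.0019 -0.0169] [-0.0053 -0.0015 -0.0017] rows>= 0.27
scoop in bin [  8.    0.2 183.2]
```

View pics/w15.png

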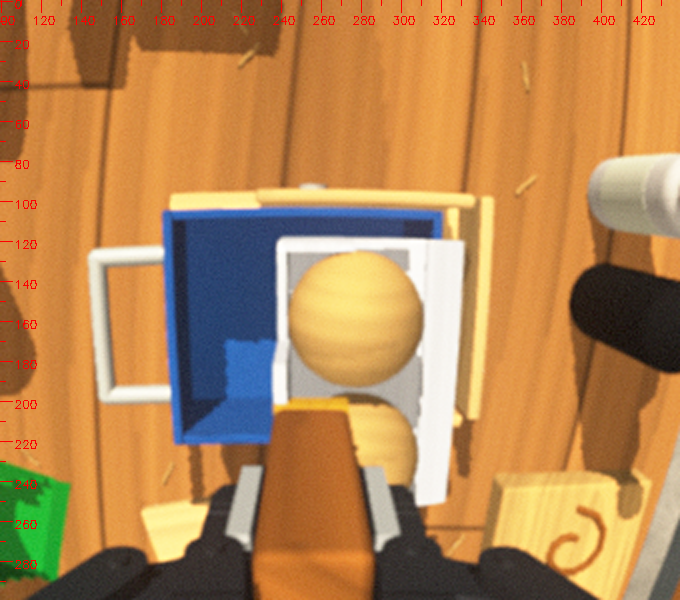

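View pics/s15.png

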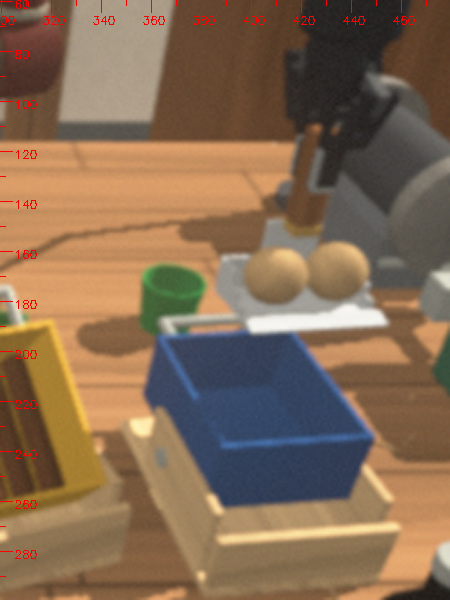

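```bash
python3 plan.py 506.4 -437.6 342 84.5 -3.7 84.5
```

```text
clock 18.43 pos [573.5 330.9 341.7] ori [ 1.7631e+02 -6.0000e-02  9.5510e+01] F [ 0.   0.4 -2.5] g 0.272
inc [-0.7585 -0.1402 -0.0101] [-0.0003 -0.0134  0.1916] rows>= 12.34
```

carry_out(increments=[[-0.008, -0.0015, 0, 0, 0, 0.002, 1], [-0.024, -0.0044, 0, 0, 0, 0.006, 1], [-0.048, -0.009, -0.001, 0, -0.001, 0.012, 1], [-0.078, -0.0144, -0.001, 0, -0.0015, 0.02, 1], [-0.11, -0.0203, -0.0015, 0, -0.002, 0.028, 1]])

```text
clock: 19.05
position: [563.3, 217.0, 341.6]
orientation: [176.3, -0.0, 93.8]
contact_force: [-0.6, -0.0, -2.9]
grip_width: 0.266
```

```bash
python3 plan.py 506.4 -437.6 342 84.5 -3.7 84.5
```

```text
clock 19.05 pos [563.3 217.  341.6] ori [ 1.7632e+02 -1.0000e-02  9.3830e+01] F [-0.6 -0.  -2.9] g 0.266
inc [-0.6494 -0.1003 -0.007 ] [-0.0004 -0.0106  0.1625] rows>= 10.51
```

Steady cruise, 36 mm per row.

carry_out(increments=[[-0.036, -0.0056, -0.0004, 0, -0.0005, 0.009, 1], [-0.072, -0.0111, -0.0008, 0, -0.001, 0.018, 1], [-0.108, -0.0167, -0.0012, 0, -0.0018, 0.027, 1], [-0.144, -0.0222, -0.0016, 0, -0.0024, 0.036, 1], [-0.18, -0.0278, -0.002, 0, -0.003, 0.045, 1]])

```text
clock: 19.68
position: [547.2, 35.4, 341.8]
orientation: [176.3, 0.0, 91.2]
contact_force: [-0.2, -0.2, -2.2]
grip_width: 0.273
```

```bash
python3 plan.py 506.4 -437.6 342 84.5 -3.7 84.5
```

```text
clock 19.68 pos [547.2  35.4 341.8] ori [176.3    0.    91.21] F [-0.2 -0.2 -2.2] g 0.273
inc [-0.472  -0.0507 -0.0034] [ 0.     -0.0075  0.1169] rows>= 7.6
```

carry_out(increments=[[-0.036, -0.0039, -0.0003, 0, -0.0006, 0.009, 1], [-0.072, -0.0077, -0.0006, 0, -0.0012, 0.018, 1], [-0.108, -0.0116, -0.0008, 0, -0.0018, 0.027, 1], [-0.144, -0.0155, -0.001, 0, -0.0024, 0.036, 1], [-0.18, -0.0193, -0.0013, 0, -0.003, 0.045, 1]])

```text
clock: 20.3
position: [531.6, -144.7, 341.7]
orientation: [176.3, 0.0, 88.6]
contact_force: [0.0, -0.1, -3.5]
grip_width: 0.268
```

```bash
python3 plan.py 506.4 -437.6 342 84.5 -3.7 84.5
```

```text
clock 20.3 pos [ 531.6 -144.7  341.7] ori [1.7632e+02 1.0000e-02 8.8620e+01] F [ 0.  -0.1 -3.5] g 0.268
inc [-0.2934 -0.0181 -0.0014] [-0.0003 -0.0044  0.0718] rows>= 4.7
```

carry_out(increments=[[-0.034, -0.0021, 0, 0, -0.0005, 0.009, 1], [-0.068, -0.0042, 0, 0, -0.001, 0.018, 1], [-0.102, -0.0063, -0.0005, 0, -0.0015, 0.027, 1], [-0.135, -0.0084, -0.0007, 0, -0.002, 0.035, 1], [-0.166, -0.0103, -0.001, 0, -0.0025, 0.042, 1]])

```text
clock: 20.92
position: [517.2, -310.2, 342.0]
orientation: [176.3, -0.0, 86.2]
contact_force: [0.8, 0.3, -3.2]
grip_width: 0.274
```

```bash
python3 plan.py 506.4 -437.6 342 84.5 -3.7 84.5
```

```text
clock 20.93 pos [ 517.2 -310.2  342. ] ori [176.34  -0.    86.2 ] F [ 0.8  0.3 -3.2] g 0.274
inc [-0.1278 -0.0023 -0.0002] [-0.0007 -0.002   0.0296] rows>= 2.05
```

carry_out(increments=[[-0.03, -0.0005, 0, 0, 0, 0.007, 1], [-0.058, -0.001, 0, 0, -0.001, 0.014, 1], [-0.083, -0.0015, 0, 0, -0.001, 0.02, 1], [-0.104, -0.002, 0, 0, -0.002, 0.025, 1], [-0.118, -0.0022, 0, 0, -0.002, 0.029, 1]])

```text
clock: 21.55
position: [509.0, -427.0, 341.5]
orientation: [176.3, -0.1, 84.6]
contact_force: [0.4, 0.4, -2.4]
grip_width: 0.272
```

carry_out(increments=[[-0.006, 0, 0, 0, 0, 0, 1], [-0.009, 0, 0, 0, 0, 0, 1], [-0.01, 0, 0, 0, 0, 0, 1], [-0.01, 0, 0, 0, 0, 0, 1], [-0.01, 0, 0, 0, 0, 0, 1]])

```text
clock: 22.18
position: [508.4, -435.4, 341.8]
orientation: [176.3, -0.0, 84.7]
contact_force: [-0.4, -0.3, -2.8]
grip_width: 0.271
```

```bash
python3 plan.py 506.4 -437.6 200 84.5 -3.7 84.5; python3 - <<'E'
from h import *
w=wrist(); crop("w16",w["color"][:,:,::-1],100,0,440,300,2)
cv2.imwrite("pics/w16raw.png",w["color"][:,:,::-1])
np.savez("pics/w16.npz",extrinsics=w["extrinsics"],cx=w["cx"],cy=w["cy"],fx=w["fx"],fy=w["fy"])
c=capture("scene");crop("s16",c["color"][:,:,::-1],30,100,200,300,3)
E
```

```text
clock 22.18 pos [ 508.4 -435.4  341.8] ori [ 1.7632e+02 -3.0000e-02  8.4680e+01] F [-0.4 -0.3 -2.8] g 0.271
inc [-0.0025 -0.0109  0.1414] [-0.0004 -0.0008  0.0031] rows>= 2.27
```

View pics/w16.png

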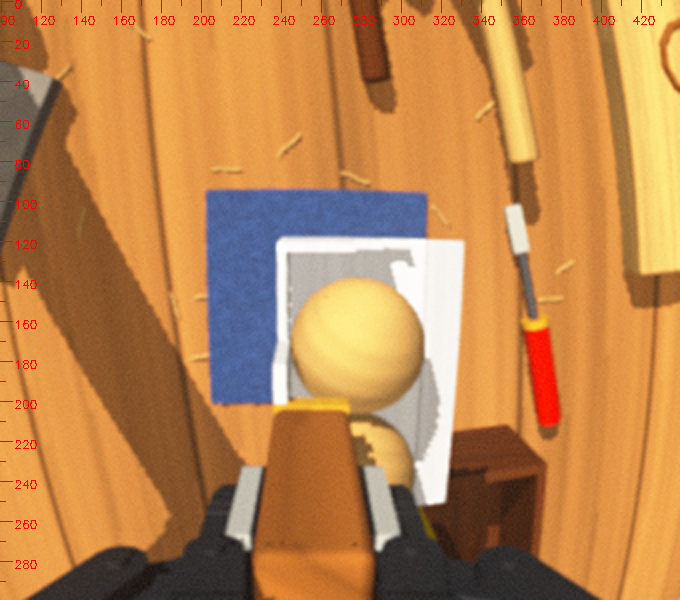

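View pics/s16.png

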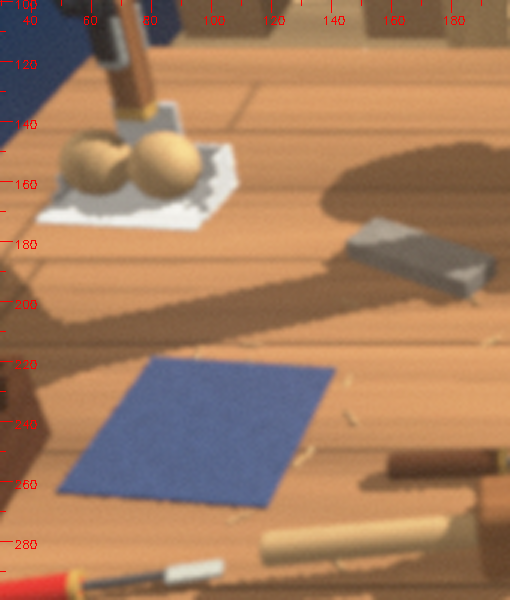

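```bash
python3 - <<'E'
from h import *
c=capture("scene"); p=np.array([atz(c,uv,4) for uv in((79.5,218.5),(141.5,222),(119,268.5),(48.5,263.5))]); print(p.round(0).tolist(),p.mean(0).round(1))
w=dict(np.load("pics/w16.npz"))
# fit mat top-left corners seen in wrist: (207,191),(427,193),(212,403) crop/2+100,0
for uv,L in(((203,95),(-90,90)),((313,96),(90,90)),((205.5,201),(-90,-90))):
    a=np.radians(-6); P=watz(w,uv,4); print(P.round(1),"centre", (P[:2]-rz(a)[:2,:2]@np.array(L)).round(1))
E
```

```text
[[437.0, -519.0, 4.0], [454.0, -339.0, 4.0], [632.0, -356.0, 4.0], [614.0, -533.0, 4.0]] [ 534.4 -436.6    4. ]
[ 454.1 -341.4    4. ] centre [ 534.2 -440.3]
[ 630.8 -358.7    4. ] centre [ 531.9 -438.8]
[ 435.7 -518.     4. ] centre [ 534.7 -437.9]
```

carry_out(increments=[[-0.0005, -0.001, 0.015, 0, 0, 0, 1], [-0.001, -0.003, 0.045, 0, 0, 0, 1], [-0.002, -0.006, 0.085, 0, 0, 0.001, 1], [-0.002, -0.008, 0.12, 0, 0, 0.002, 1], [-0.002, -0.01, 0.142, 0, 0, 0.002, 1]])

```text
clock: 22.95
position: [506.1, -436.5, 195.5]
orientation: [176.5, -0.2, 84.5]
contact_force: [0.0, -0.1, -2.7]
grip_width: 0.27
```

```bash
python3 plan.py 507.5 -437.4 125 84.5
```

```text
clock 22.95 pos [ 506.1 -436.5  195.5] ori [176.52  -0.21  84.54] F [ 0.  -0.1 -2.7] g 0.27
inc [-0.0011 -0.0028  0.0704] [ 0.0608 -0.0037  0.0006] rows>= 1.13
```

carry_out(increments=[[0, 0, 0.012, 0.005, 0, 0, 1], [-0.001, -0.001, 0.03, 0.015, 0, 0, 1], [-0.001, -0.002, 0.048, 0.025, 0, 0, 1], [-0.001, -0.0025, 0.062, 0.035, -0.002, 0, 1], [-0.001, -0.003, 0.07, 0.045, -0.003, 0, 1]])

```text
clock: 23.58
position: [508.4, -438.3, 127.9]
orientation: [179.0, 0.1, 84.5]
contact_force: [0.5, -0.4, -3.5]
grip_width: 0.267
```

```bash
python3 plan.py 507.5 -437.4 111.5 84.5;  python3 - <<'E'
from h import *
c=capture("scene");crop("s17",c["color"][:,:,::-1],30,130,180,290,3.5)
w=wrist(); crop("w17",w["color"][:,:,::-1],100,0,440,300,2)
E
```

```text
clock 23.57 pos [ 508.4 -438.3  127.9] ori [1.790e+02 9.000e-02 8.454e+01] F [ 0.5 -0.4 -3.5] g 0.267
inc [ 0.0009 -0.0013  0.0164] [0.0175 0.0015 0.0006] rows>= 0.26
```

View pics/s17.png

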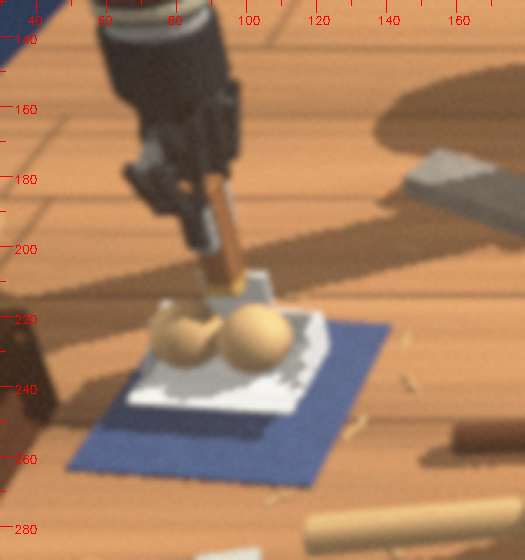

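View pics/w17.png

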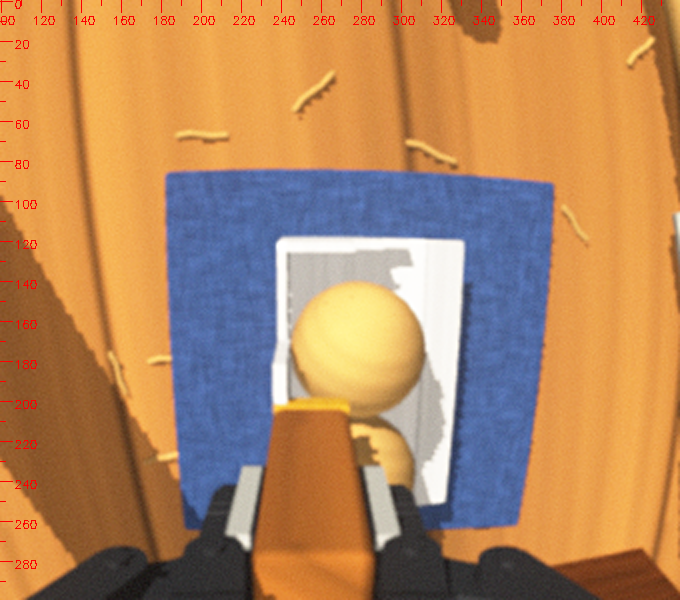

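carry_out(increments=[[0, 0, 0.004, 0.004, 0, 0, 1], [0, -0.0005, 0.008, 0.009, 0, 0, 1], [0, -0.001, 0.012, 0.014, 0, 0, 1], [0, -0.001, 0.015, 0.0175, 0.001, 0, 1], [0, -0.001, 0.0165, 0.0175, 0.001, 0, 1]])

```text
clock: 24.3
position: [507.8, -438.6, 112.4]
orientation: [179.9, 0.1, 84.5]
contact_force: [-0.8, 0.6, -3.0]
grip_width: 0.266
```

```bash
python3 plan.py 507.5 -437.4 110 84.5
```

```text
clock 24.3 pos [ 507.8 -438.6  112.4] ori [1.7993e+02 6.0000e-02 8.4530e+01] F [-0.8  0.6 -3. ] g 0.266
inc [ 0.0011 -0.0005  0.0024] [0.0013 0.001  0.0005] rows>= 0.04
```

carry_out(increments=[[0.0005, 0, 0.001, 0, 0, 0, 1], [0.0005, 0, 0.002, 0, 0, 0, 1], [0.0005, 0, 0.003, 0, 0, 0, 1], [0.0005, 0, 0.0035, 0, 0, 0, 1], [0.0005, 0, 0.0035, 0, 0, 0, 1]])

```text
clock: 24.92
position: [508.1, -438.4, 110.1]
orientation: [179.9, 0.1, 84.5]
contact_force: [-2.3, 1.0, 1.9]
grip_width: 0.271
```

```bash
python3 plan.py 507.5 -437.4 110 84.5;  python3 - <<'E'
from h import *
c=capture("scene");crop("s18",c["color"][:,:,::-1],30,130,180,290,3.5)
E
```

```text
clock 24.93 pos [ 508.1 -438.4  110.1] ori [1.7989e+02 1.0000e-01 8.4540e+01] F [-2.3  1.   1.9] g 0.271
inc [ 0.0009 -0.0007  0.0001] [0.002  0.0018 0.0007] rows>= 0.02
```

View pics/s18.png

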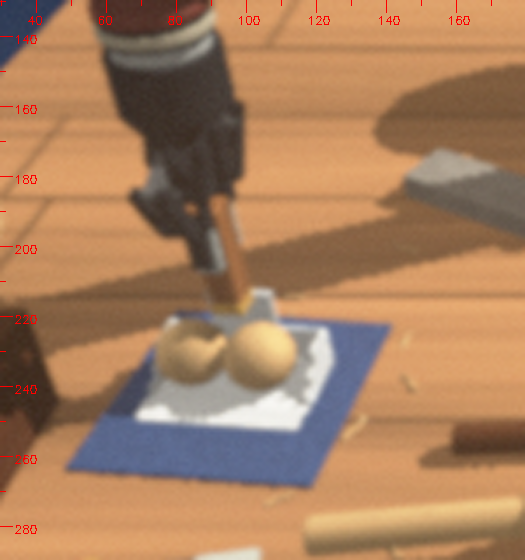

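carry_out(increments=[[0, 0, -0.001, 0, 0, 0, 0.6], [0, 0, -0.001, 0, 0, 0, 0.3], [0, 0, -0.001, 0, 0, 0, 0], [0, 0, -0.001, 0, 0, 0, -0.3], [0, 0, -0.001, 0, 0, 0, -0.3]], squeeze=20)

```text
clock: 25.6
position: [508.0, -438.2, 110.3]
orientation: [179.9, 0.1, 84.5]
contact_force: [-0.7, -0.1, 0.4]
grip_width: 0.651
```

```bash
python3 plan.py 507.5 -437.4 280 84.5;  python3 - <<'E'
from h import *
c=capture("scene");crop("s19",c["color"][:,:,::-1],30,130,180,290,3.5)
w=wrist(); crop("w19",w["color"][:,:,::-1],100,0,440,300,2)
E
```

```text
clock 25.6 pos [ 508.  -438.2  110.3] ori [1.799e+02 8.000e-02 8.453e+01] F [-0.7 -0.1  0.4] g 0.651
inc [ 0.0005 -0.0003 -0.1697] [0.0018 0.0014 0.0005] rows>= 2.72
```

View pics/s19.png

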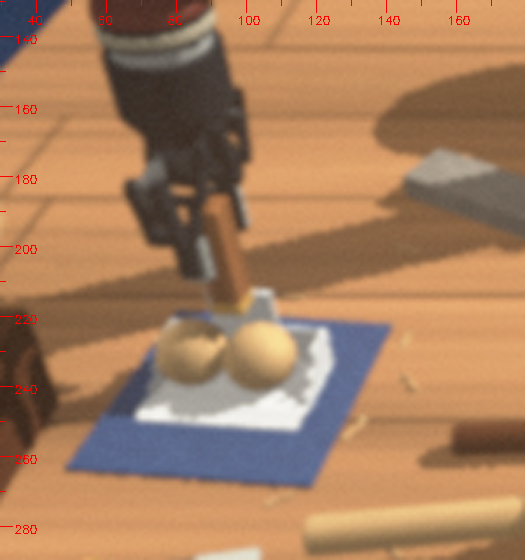

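View pics/w19.png

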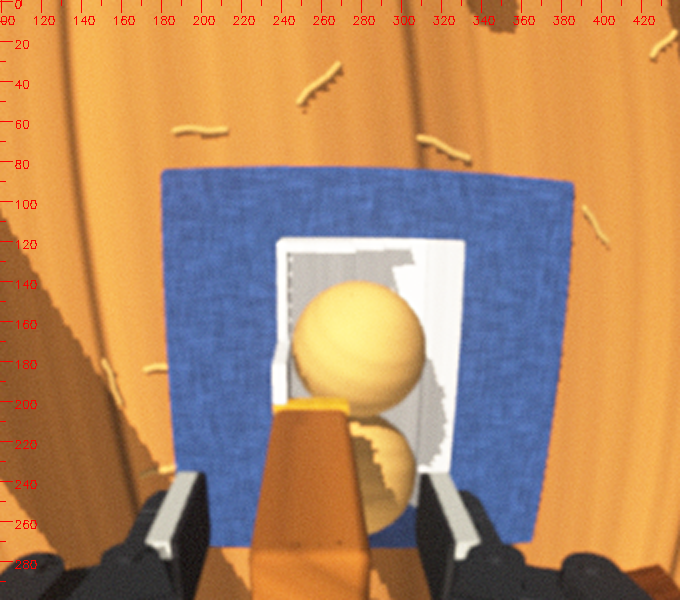

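Released cleanly, and both balls are still in the pan. Next I'll rise straight up and move away.

carry_out(increments=[[0, 0, -0.01, 0, 0, 0, -0.3], [0, 0, -0.03, 0, 0, 0, -0.3], [0, 0, -0.07, 0, 0, 0, -0.3], [0, 0, -0.12, 0, 0, 0, -0.3], [0, 0, -0.17, 0, 0, 0, -0.3]])

```text
clock: 26.32
position: [507.7, -437.9, 283.9]
orientation: [179.8, 0.2, 84.5]
contact_force: [0.7, -1.1, -0.2]
grip_width: 0.655
```

carry_out(increments=[[-0.01, -0.04, -0.02, 0, 0, 0, -0.3], [-0.03, -0.1, -0.04, 0, 0, 0, -0.3], [-0.06, -0.15, -0.05, 0, 0, 0, -0.3], [-0.08, -0.19, -0.05, 0, 0, 0, -0.3], [-0.09, -0.2, -0.05, 0, 0, 0, -0.3]])

```text
clock: 26.95
position: [298.0, -509.3, 332.6]
orientation: [179.8, 0.3, 84.4]
contact_force: [0.8, 0.5, -0.3]
grip_width: 0.652
```

```bash
python3 - <<'E'
from h import *
s=read_state(); print(s["clock"],s["position"].round(0))
c=capture("scene");crop("s20",c["color"][:,:,::-1],0,0,512,384,1.55)
crop("s20m",c["color"][:,:,::-1],30,150,180,290,4)
t=capture("top");crop("t20",t["color"][:,:,::-1],0,0,512,384,1.55)
crop("t20m",t["color"][:,:,::-1],360,120,455,215,6)
E
```

```text
26.95 [ 298. -509.  333.]
```

View pics/s20.png

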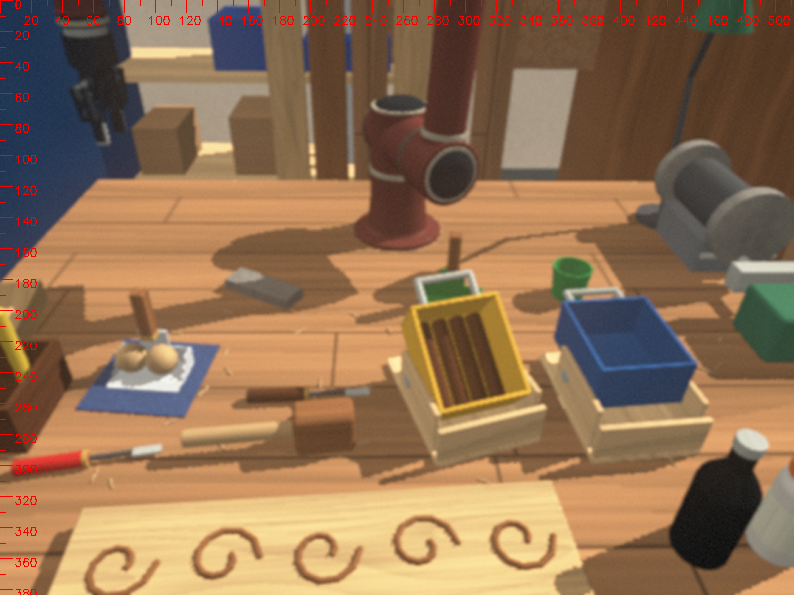

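View pics/s20m.png

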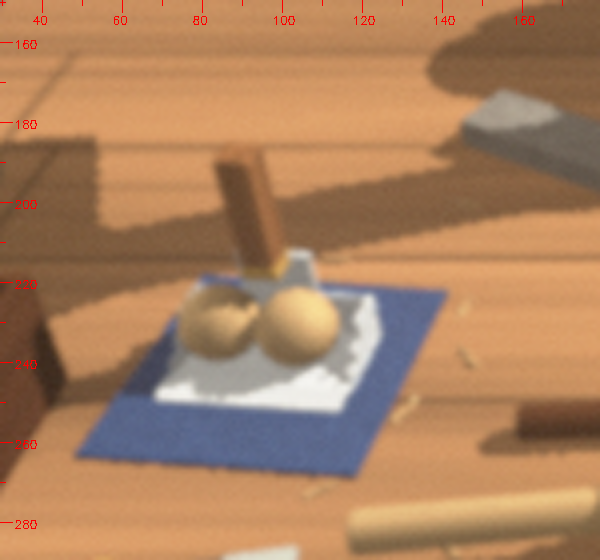

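View pics/t20.png

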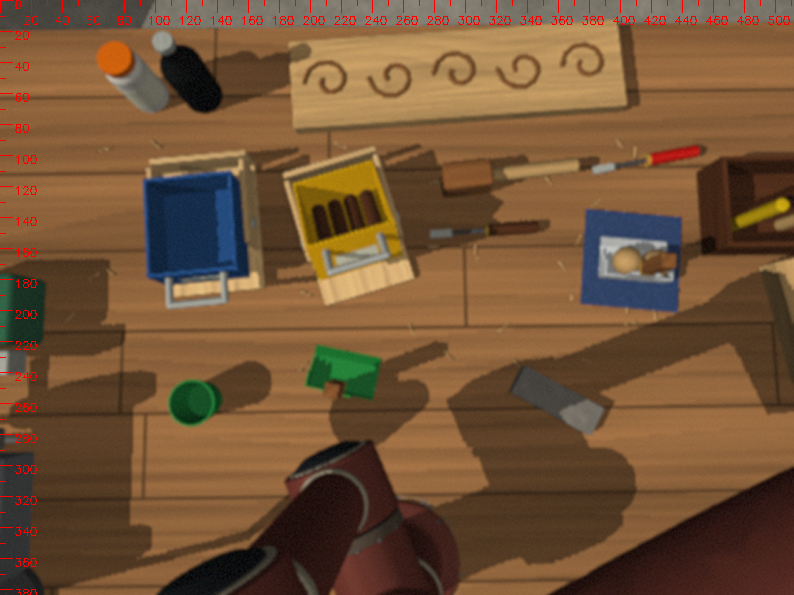

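View pics/t20m.png

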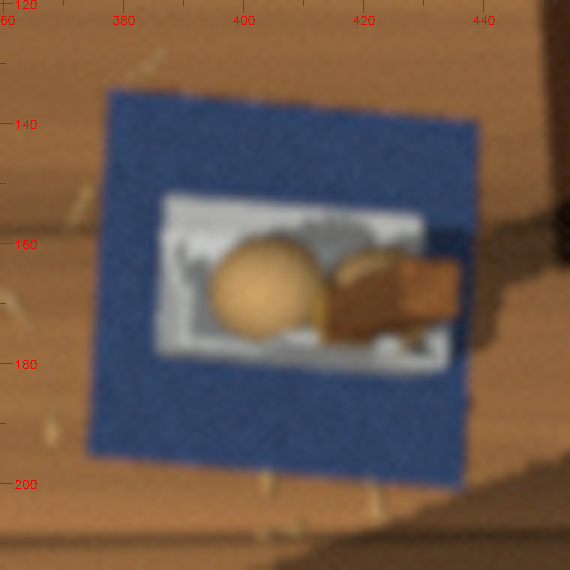

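```bash
python3 - <<'E'
from h import *
from scipy.optimize import least_squares
C={"top":capture("top"),"scene":capture("scene")}
so=[("top",(38,61,5),(386.8,152.3)),("top",(38,-61,5),(430,155.5)),("top",(-38,61,38),(385.8,178.8)),("top",(-38,-61,38),(434.3,181.5)),
("scene",(38,-61,5),(68.5,249.5)),("scene",(38,61,5),(114.5,252))]
f=lambda p:np.ravel([proj(C[c],rz(p[2])@np.array(L)+[p[0],p[1],0])[0]-uv for c,L,uv in so])
r=least_squares(f,[530,-438,-.1],loss='soft_l1');print(r.x[:2].round(1),np.degrees(r.x[2]).round(1),r.fun.round(1))
d=[]
for k in range(2):
    t=capture("scene")["color"][200:260,50:130].astype(int); d.append(t)
print("diff",np.abs(d[1]-d[0]).mean())
t=C["top"]["color"][:,:,::-1]; crop("t21",t,85,95,180,205,5.5)
Rk=rz(np.radians(5))
for tt in(.565,.53,.5):
    a=.6-tt
    print(tt,[ (n,proj(C[n],Rk@np.array([x*np.cos(a)+z*np.sin(a),y,-x*np.sin(a)+z*np.cos(a)+55])+[590.5,334,0])[0].round(1).tolist()) for x,y,z in((71,73,80),(71,-73,80),(-96,73,80),(-141,45,60),(-141,-45,60)) for n in C])
E
```

```text
[ 531.  -439.5] -5.2 [-0.1  0.6 -1.   0.6  3.7 -1.4 -0.8 -0.8 -0.3 -0.6 -0.1 -0.4]
diff 1.3775
0.565 [('top', [91.2, 114.8]), ('scene', [449.9, 234.5]), ('top', [148.2, 109.3]), ('scene', [387.7, 238.6]), ('top', [93.8, 178.9]), ('scene', [415.9, 190.4]), ('top', [109.1, 196.5]), ('scene', [396.6, 187.0]), ('top', [144.6, 193.0]), ('scene', [364.7, 188.6])]
0.53 [('top', [91.6, 114.1]), ('scene', [450.1, 236.2]), ('top', [148.4, 108.6]), ('scene', [388.0, 240.3]), ('top', [93.2, 177.5]), ('scene', [416.8, 190.1]), ('top', [108.3, 195.5]), ('scene', [397.4, 186.0]), ('top', [143.9, 191.9]), ('scene', [365.4, 187.7])]
0.5 [('top', [91.9, 113.5]), ('scene', [450.4, 237.6]), ('top', [148.6, 108.0]), ('scene', [388.1, 241.7]), ('top', [92.7, 176.4]), ('scene', [417.5, 189.8]), ('top', [107.6, 194.5]), ('scene', [398.0, 185.2]), ('top', [143.4, 190.9]), ('scene', [365.9, 186.9])]
```

View pics/t21.png

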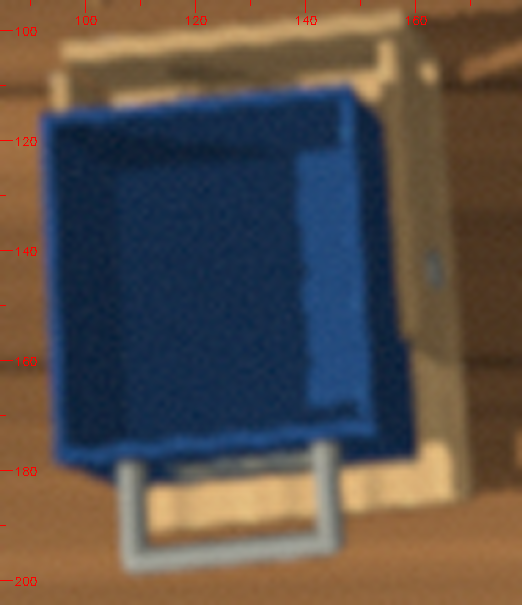

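```bash
python3 -c "
from rig import *
print(job_done(), read_state()['clock'])"
```

```text
the job is handed in; nothing more can be done
the job is handed in; nothing more can be done
```

The job is handed in. Both wooden balls are lying in the pan of the aluminium scoop, which stands released on the middle of the blue mat. The clock read about 27 s of the 72 s allowed.

**What I did:** I swung the blue bin forward to its stop by its handle. I then gripped the scoop by its post, pushed the pan along the bin floor until both balls rolled in, and lifted them out in one scoopful. I set the scoop down and opened the gripper, then raised the arm and moved it clear.

**Last checks, all by camera:**
- **Scoop:** its centre measured at about (531, −439.5) mm, against a mat centre of (532–534, −438.5) mm. It stands level, with both balls in the pan. The wooden post hides part of one ball from above.
- **Stillness:** two pictures 0.05 s apart differ by no more than what looks like camera noise.
- **Blue bin:** its rim and handle fit a tilt of 0.565 rad, which is fully forward.
- **Other things:** the yellow bin is shut, and the mallet, gouge, stone, cup and green scoop look to be where they started.

**Disagreements:** one corner in the final scoop fit was 3.7 px off; I took that as a misread corner. The wrist camera placed the blue bin about 2 mm further in x than the fixed cameras did. I worked between the two, and the scoop touched the bin floor at exactly the expected height.

**Highest force:** the largest reading I saw was about 50 N at the wrist, while pressing the handle against its stop. The limit there is 120 N.

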